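Gauge the check cup, load the sample changer and index it to measuring

ROBOT

A 6-joint arm with a two-finger parallel gripper is mounted at the origin on the work surface. World frame = base frame: x ahead of the robot, y to its left, z up, the work surface at z = 0. Lengths are in m, angles in rad, forces in N, time in s.
With the tool pointing down it reaches from about 0.375 to 0.975 m from the base axis. Payload 3.8 kg.
Tool frame: the origin (TCP) lies midway between the tips of the shut fingers; the grasp point (between the pads) lies 19 mm behind it; z points along the fingers, y is the direction in which the jaws open and shut (so a half turn about z gives the same grasp; the last joint's range is limited). The gripper opens to 85 mm and grips with 20 to 120 N. Pads are 22 mm wide; open, the fingers measure 114 mm over their backs; the gripper's body (76 mm by 85 mm) begins 54 mm behind the grasp point. The pads swing forward as they close: fully open they stand 13 mm farther back than shut.
Start: joints at [-1.366, 0.264, 1.604, -0, 1.274, -0.037], TCP at [0.162, -0.655, 0.231] pointing down, gripper open.
Joint ranges: [-2.63, 2.63], [-0.94, 2.18], [0.31, 2.57], [-1.31, 4.45], [0, 2.66], [-2.55, 2.55]. Speed limits (rad/s): [2.57, 2.57, 3.14, 3.14, 3.14, 3.14].

INTERFACE

Orientations are given as a 3x3 rotation matrix whose columns are the frame's x, y, z axes.
In Python, from bench import ctrl gives the robot as it stands.
- The arm moves only by the shell command python3 -m jog 'ROWS' [FORCE]. ROWS is a JSON object of lists of equal length, an entry for each row: "jaw": the closure in counts, from 0 (fully open) to 255 (shut); "delta_pos": the shift along the world's x, y, z in cm, a list of three; "twist": the turn about the world's z in rad. A call has 1 to 12 rows; each row is the pose to reach, as a shift and turn from the pose commanded when the call began; what a row does not reach only later rows make up. A row lasts 1/12 s, in which the tool goes at most 41.7 mm and 7.16 degrees, less where a joint would pass 70% of its speed; a pose out of reach is approached as far as the arm can. A call with a gripper value outside its range is refused whole. The fingers move at their own pace and stop on an object; FORCE is the grip in N (left out, the last holds). Time passes only in rows, so rows that repeat a pose let the fingers close. It gives the time, the measured TCP pose, the force and the opening at its end, in the units of the state.
- ctrl.read_state(): the state, without advancing time (a new reading comes with each control period).
- ctrl.get_image(name): name is "side" or "top" or "wrist"; returns the picture (400x640x3 uint8, red, green, blue); there is no depth.
- ctrl.calibration(name): a dict with "fx", "fy", "cx", "cy" (pixels), "rvec" (rotation vector, rad) and "tvec" (3), from world to camera coordinates, as OpenCV has them. Camera axes: x right, y down, z forward; pixel columns grow to the right and rows downward; lengths in m; the calibration is good to about 2 mm. A picture is of the moment at which its call begins: read the wrist's pose just before it. calibration takes no time and is no camera call; for the wrist camera it gives the pose at the moment of the call.
- ctrl.close_job(): hands the job in, once; it reports no verdict.
The state is a dict: "t": time; "joint_positions": joint angles; "dq": joint speeds; "joint_efforts": joint torques, N m; "tool_pos": TCP position; "ee_rot": TCP orientation; "wrist_force": force on the tool from outside, world axes, zero at the start; "moment": the same for the moment, N m; "gripper_width": finger opening in m.
Only numpy, scipy, OpenCV 4.12 (cv2) and the standard library are available. Lean on these libraries where they do the work, as an engineer would, in place of code of your own. Each camera call takes 0.05 s, during which the arm holds its last target.

TASK

Get this batch ready for the X-ray analyser: stand the blue check cup between the jaws of the bench gauge, slide the jaw gently shut until both jaws press on it with a few newtons, hold it nipped for half a second, then slide the jaw wide open again and leave it so. Set the check cup in the blue-framed nest of the sample changer and every silver sample cup from the bench mat into the plain nests, one each, flat on the nest floors, while the carriage is still locked at the white loading mark. Then pull up the index plunger's knob, slide the loaded carriage past the yellow hole to the green measuring mark and release the plunger so that its pin drops fully home there; leave the other things on the bench alone.

Things in the scene. Friction and masses are not known exactly. Their poses are not given: they have to be found in the camera images.
- check_c (a point): the blue check-standard cup, shaped as the sample cups: 24 mm high, 44 mm in diameter (its lowest 10 mm, the foot, 40 mm), blue with a white window, about 0.12 kg; this point is its centre, 12 mm above its underside, z up; on the bench at the start
- cup1_c (a point): silver aluminium sample cup with a white film window on top: a disc-like can, 24 mm high, 44 mm in diameter (its lowest 10 mm, the foot, 40 mm), about 0.12 kg; this point is its centre, 12 mm above its underside, z up; absent in some runs (None)
- cup2_c (a point): silver aluminium sample cup with a white film window on top: a disc-like can, 24 mm high, 44 mm in diameter (its lowest 10 mm, the foot, 40 mm), about 0.12 kg; this point is its centre, 12 mm above its underside, z up; absent in some runs (None)
- cup3_c (a point): silver aluminium sample cup with a white film window on top: a disc-like can, 24 mm high, 44 mm in diameter (its lowest 10 mm, the foot, 40 mm), about 0.12 kg; this point is its centre, 12 mm above its underside, z up; absent in some runs (None)
- cup4_c (a point): silver aluminium sample cup with a white film window on top: a disc-like can, 24 mm high, 44 mm in diameter (its lowest 10 mm, the foot, 40 mm), about 0.12 kg; this point is its centre, 12 mm above its underside, z up; absent in some runs (None)
- nest_check (a point): the check-standard nest with blue frame and blue floor, the -y end of the row of five; size and point as for the plain nests. Row in +y: nest_check, nest1, nest2, nest3, nest4, 56 mm apart; 70 mm are free beyond the row's middle line in +x, and in -x the knob stands 95 mm from it, level with nest2
- nest1 (a point): plain sample nest (black floor) of the carriage: round recess 47 mm wide, 6 mm deep in the carriage's top face, which is 46 mm above the bench; this point is where the centre of a seated cup lies, 6 mm above that face; rides with the carriage; y = sliding direction, x away from the robot
- nest2 (a point): plain sample nest (black floor) of the carriage: round recess 47 mm wide, 6 mm deep in the carriage's top face, which is 46 mm above the bench; this point is where the centre of a seated cup lies, 6 mm above that face; rides with the carriage; y = sliding direction, x away from the robot
- nest3 (a point): plain sample nest (black floor) of the carriage: round recess 47 mm wide, 6 mm deep in the carriage's top face, which is 46 mm above the bench; this point is where the centre of a seated cup lies, 6 mm above that face; rides with the carriage; y = sliding direction, x away from the robot
- nest4 (a point): plain sample nest (black floor) of the carriage: round recess 47 mm wide, 6 mm deep in the carriage's top face, which is 46 mm above the bench; this point is where the centre of a seated cup lies, 6 mm above that face; rides with the carriage; y = sliding direction, x away from the robot
- carriage (a joint): travel in m of the five-nest carriage of the sample changer along +y (y axis of the nests and of the knob): 0 = plunger in the loading hole (white mark), 0.045 = parking hole (yellow), 0.090 = measuring hole (green); end stops at -0.004 and 0.096. About 2 N of friction when the plunger is pulled; within 1 mm locked when the pin is in a hole
- plunger (a joint): lift of the spring index plunger in m: 0 = pin fully down in a hole, 0.018 = top stop. The pin goes 8 mm deep into the index bar, so it is free above 0.008; let go between holes it rests on the bar at 0.008 and drops in by itself when it comes over a hole. The spring pulls down with 5 N at 0, 11 N at the top stop
- knob (a point): middle of the plunger's pull knob on the robot side of the carriage: upright black cylinder with a red dot on top, 24 mm in diameter, 26 mm high; below it an 18 mm barrel and, 34 mm below this point, a flat bracket. Pinch its sides, lift it straight up and drag the carriage along by it; z up, y = sliding direction
- gauge: the fixed bench caliper gauge: dark steel base 150 x 170 mm, 16 mm high, scale beam with a readout on its +x side from 66 mm on, up to 47 mm high; its fixed jaw is a block 50 mm wide, top at 37 mm, whose face looks to -y, 42.5 mm in +y from gauge_spot. Origin on the bench, z up, y = closing direction
- jaw: moving jaw of the gauge: steel block 50 mm wide (x), 24 mm thick (y), top 37 mm above the bench, with the orange fin on it and a low arm to the readout on its +x side; its face looks to +y, 12 mm in +y from the fin's middle. Its origin coincides with gauge's when wide open and moves with the jaw
- jaw_travel (a joint): travel of the moving jaw in m: 0 = wide open (85 mm between the jaws), 0.085 = shut; grows as it closes along the gauge's +y; about 0.041 with the 44 mm cup between the jaws. About 3 N of friction, stays where it is left
- jaw_fin (a point): the orange push fin on top of the moving jaw: upright, 14 mm thick (gauge's x), 22 mm long (y), standing 34 mm above the jaw block; this point is on its middle, 58 mm above the bench, 13 mm below its top, 21 mm above the block. Pinch it across its thickness and slide it along y
- gauge_spot (a point): where the centre of a cup lies when it stands on the gauge's bed (16 mm above the bench) midway between the wide-open jaws; axes as the gauge's: y = closing direction. 50 mm are free beside it in +x and -x
- check: the blue check cup again, given at the centre of its underside
- lid_ring: bystander: red plastic ring, 40 mm wide, 8 mm high, on the bench
- spatula: bystander: slim steel lab spatula lying flat on the bench, 162 mm long (along its x axis), 12 mm wide, 5 mm high
- wash_bottle: bystander: white wash bottle with blue cap, 64 mm wide, 150 mm high
- jar: bystander: glass jar with green cap, 60 mm wide, 70 mm high
- beaker: bystander: glass beaker, 66 mm wide, 85 mm high

How it is judged:
By the outcome, as a careful person would: the job done as asked, in the order asked, and still so for the second after the job is handed in, with the robot touching nothing.
Of cup1, cup2, cup3, cup4 only 2 to 4 are there at a start; the rules pass over those that are not, and their reading is None.
At some moment in a run one of check, cup1, cup2, cup3, cup4 may be knocked a few centimetres aside while the robot is not near it.
Once in a run the grip may slacken for a moment while it holds something.
It also fails if it takes over 210 s, if anything falls off the work surface, if the arm or the gripper's body presses on something with over 40 N, if the wrist force passes 120 N, or if a joint passes its speed limit or range.

## Working session

There is one attempt and no reset: what is moved stays moved. The work goes in short steps, Python scripts to look and compute and a shell command to move; the robot and the scene stay as the last step left them, time stands still between calls to the robot, and variables do not carry over. Pictures are saved under pics/ and viewed, and the job is handed in when it is done.

```bash
ls; mkdir -p pics
python3 - <<'E'
from bench import ctrl
import cv2
s=ctrl.read_state(); print(s)
for n in ["side","top","wrist"]:
    cv2.imwrite(f"pics/a_{n}.png",ctrl.get_image(n)[:,:,::-1]); print(n,ctrl.calibration(n))
E
```

```text
pics
{'t': 0.0, 'joint_positions': array([-1.36590324e+00,  2.64709315e-01,  1.60537943e+00,  3.59737866e-05,
        1.27369879e+00, -3.69121639e-02]), 'dq': array([ 0.00121264,  0.0011439 , -0.00019939,  0.00055253,  0.00017391,
       -0.00162987]), 'joint_efforts': array([-9.43124105e-04, -5.15118134e+01, -3.67311215e+01, -1.78331743e-04,
        1.29240294e-02, -1.74841500e-05]), 'tool_pos': array([ 0.16148547, -0.65464489,  0.22998864]), 'ee_rot': array([[ 9.70909835e-01,  2.39445030e-01, -4.12896211e-04],
       [ 2.39445359e-01, -9.70907448e-01,  2.15596179e-03],
       [ 1.15350330e-04, -2.19211059e-03, -9.99997591e-01]]), 'wrist_force': array([0.26005772, 1.10677028, 0.40275408]), 'moment': array([-0.03061194, -0.02085669,  0.01681403]), 'gripper_width': 0.08519899166354482}
side {'fx': 472.71164415291616, 'fy': 472.71164415291616, 'cx': 317.8862183405763, 'cy': 201.5300849793285, 'rvec': array([ 0.43076324, -2.79706937,  1.06205094]), 'tvec': array([0.5227892 , 0.15531531, 1.13965127])}
top {'fx': 397.65007740578903, 'fy': 397.65007740578903, 'cx': 319.065721722871, 'cy': 196.06267088423346, 'rvec': array([ 2.10913839, -2.11401042,  0.19470528]), 'tvec': array([0.03193311, 0.51711503, 1.18495666])}
wrist {'fx': 308.5318446325395, 'fy': 308.5318446325395, 'cx': 319.71922165963366, 'cy': 199.61276555396873, 'rvec': array([-2.28739433,  1.79258963,  0.26114598]), 'tvec': array([-0.67419572, -0.03662683,  0.38018154])}
```

View pics/a_top.png

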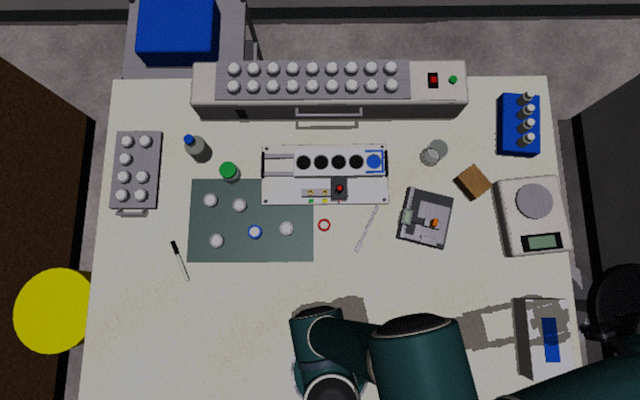

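View pics/a_side.png

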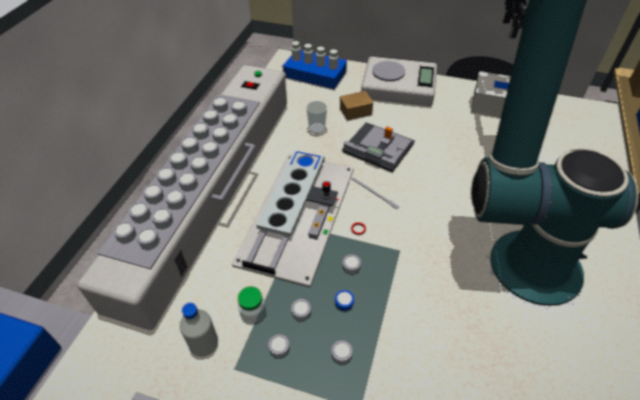

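View pics/a_wrist.png

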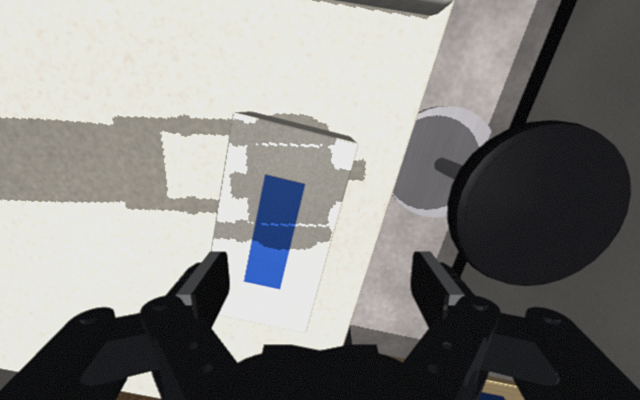

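The top view shows the blue cup at about (254,232) and four silver cups at (210,200), (239,205), (217,241) and (286,228). The carriage is around (340,162) with the knob at (339,188), and the gauge is around (425,217). I'll write the helpers and look at enlarged crops.

```bash
cat > h.py <<'E'
import cv2, numpy as np
from bench import ctrl
def PM(c):
    R=cv2.Rodrigues(np.array(c["rvec"]))[0]; return R,np.array(c["tvec"]),np.array([[c["fx"],0,c["cx"]],[0,c["fy"],c["cy"]],[0,0,1]])
def pix2w(c,u,v,z):
    R,t,K=PM(c); d=R.T@np.linalg.solve(K,[u,v,1.]); o=-R.T@t
    return o+d*(z-o[2])/d[2]
def w2pix(c,p):
    R,t,K=PM(c); q=K@(R@np.array(p)+t); return q[:2]/q[2]
def crop(im,x0,y0,x1,y1,k,fn):
    cv2.imwrite(fn,cv2.resize(im[y0:y1,x0:x1],None,fx=k,fy=k,interpolation=cv2.INTER_CUBIC))
E
python3 - <<'E'
from h import *
im=cv2.imread("pics/a_top.png")
crop(im,180,130,340,270,5,"pics/b1.png"); crop(im,260,130,460,260,4,"pics/b2.png")
c=ctrl.calibration("top")
for n,u,v,z in [("blue",254,232,.024),("s",210,200,.024),("s",239,205,.024),("s",217,241,.024),("s",286,228,.024),("check",374,161,.04),("n1",357,162,.04),("n4",303,162,.04),("knob",339,188,.08),("fin",434,223,.071)]:
    print(n,pix2w(c,u,v,z).round(3))
E
```

```text
blue [0.409 0.235 0.024]
s [0.511 0.379 0.024]
s [0.495 0.285 0.024]
s [0.381 0.35  0.024]
s [0.421 0.135 0.024]
check [ 0.633 -0.144  0.04 ]
n1 [ 0.63 -0.09  0.04]
n4 [0.631 0.082 0.04 ]
knob [ 0.536 -0.03   0.08 ]
fin [ 0.429 -0.315  0.071]
```

View pics/b1.png

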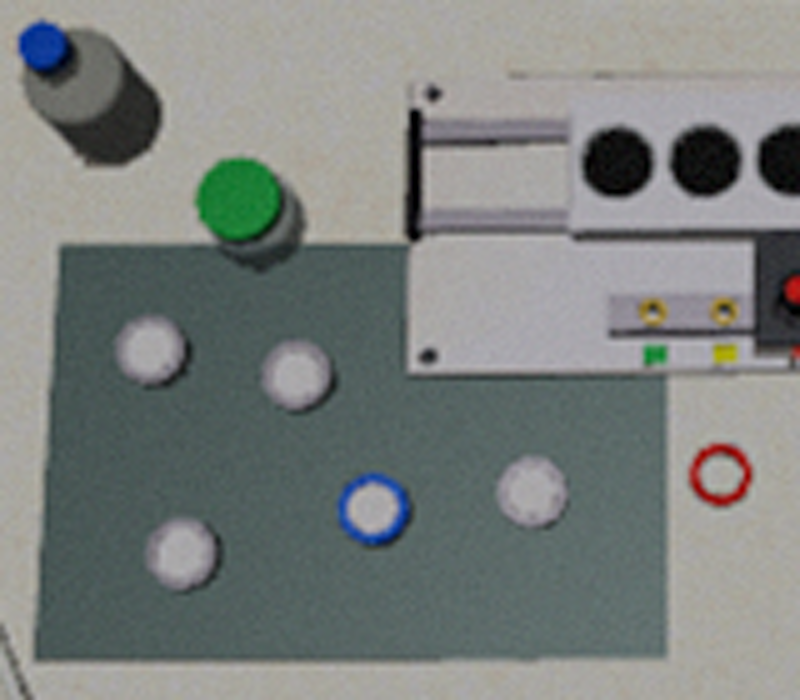

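View pics/b2.png

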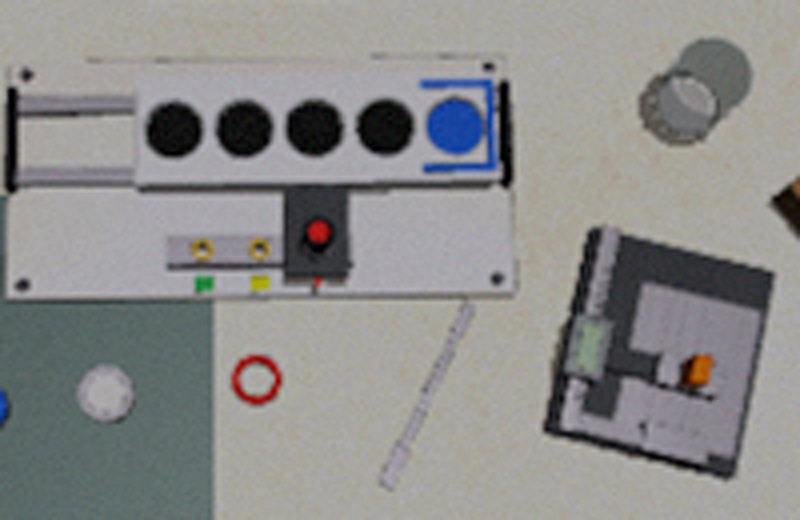

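Run:
```python
from h import *
c=ctrl.calibration("wrist");R,t,K=PM(c);o=-R.T@t; s=ctrl.read_state()
print(o, s["ee_rot"].T@(o-s["tool_pos"]), (s["ee_rot"].T@R.T).round(3))
c=ctrl.calibration("top")
for u,v in [(408,187),(453,198),(442,249),(396,238)]: print(pix2w(c,u,v,.016).round(3))
```

```text
[ 0.2313432  -0.63826522  0.37352005] [ 0.07177979  0.00041467 -0.14327845] [[-0.001 -0.959 -0.283]
 [ 1.    -0.001 -0.001]
 [ 0.    -0.283  0.959]]
[ 0.553 -0.254  0.016]
[ 0.516 -0.395  0.016]
[ 0.355 -0.35   0.016]
[ 0.39  -0.209  0.016]
```

```bash
python3 -m jog '{"jaw":[0,0,0,0,0,0,0,0,0,0,0,0],"delta_pos":[[2,3,1],[5,6,3],[8,9,4],[11,12,6],[13,15,7],[15,18,8],[17,21,9],[18,24,10],[19,27,11],[20,29,12],[20,31,13],[20,31,13]],"twist":[0,0,0,0,0,0,0,0,0,0,0,0]}' 30
python3 - <<'E'
from h import *
im=ctrl.get_image("wrist")[:,:,::-1]; cv2.imwrite("pics/c_wrist.png",im)
print(ctrl.read_state()["tool_pos"],ctrl.read_state()["ee_rot"])
E
```

```text
t: 1.15
tool_pos: [0.3627, -0.3428, 0.3639]
ee_rot: [[0.97, 0.243, 0.003], [0.243, -0.97, -0.001], [0.003, 0.002, -1.0]]
wrist_force: [0.1, -0.3, 0.4]
gripper_width: 0.0858
[ 0.36229558 -0.34437127  0.36276539] [[ 0.970275    0.24199693  0.00197818]
 [ 0.24200091 -0.97027374 -0.00210638]
 [ 0.00140964  0.00252249 -0.99999582]]
```

View pics/c_wrist.png

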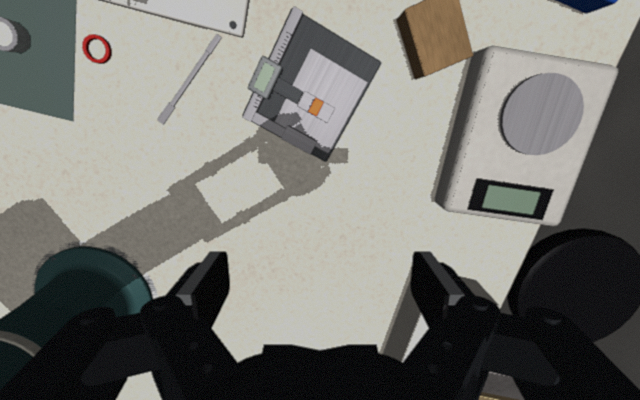

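```bash
python3 -m jog '{"jaw":[0,0,0,0,0],"delta_pos":[[1,1,-3],[3,2,-6],[4,3,-10],[4,3,-12],[4,3,-12]],"twist":[0,0,0,0,0]}' 30
python3 - <<'E'
from h import *
c=ctrl.calibration("wrist")
im=ctrl.get_image("wrist")[:,:,::-1]; cv2.imwrite("pics/d_wrist.png",im)
crop(im,200,0,440,180,3,"pics/d2.png")
import pickle; pickle.dump(c,open("d.pkl","wb"))
E
```

```text
t: 1.62
tool_pos: [0.3983, -0.3129, 0.2338]
ee_rot: [[0.971, 0.24, -0.01], [0.24, -0.971, 0.008], [-0.008, -0.01, -1.0]]
wrist_force: [-0.2, 0.4, -0.5]
gripper_width: 0.0854
```

View pics/d_wrist.png

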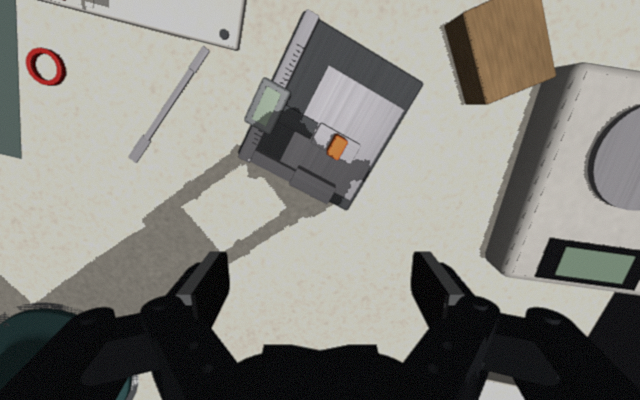

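View pics/d2.png

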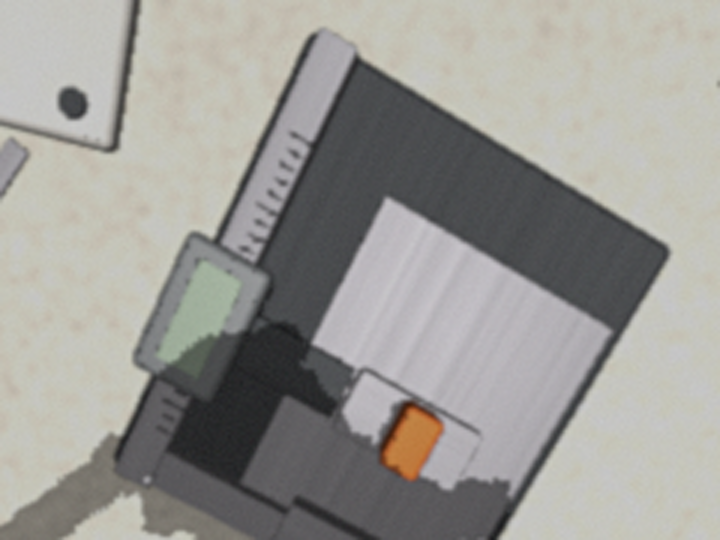

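Run:
```python
from h import *
im=cv2.imread("pics/d_wrist.png"); im=(255*(im/255.)**.6).astype('uint8')
crop(im,230,90,390,220,5,"pics/d3.png")
```

```text
(no output)
```

View pics/d3.png

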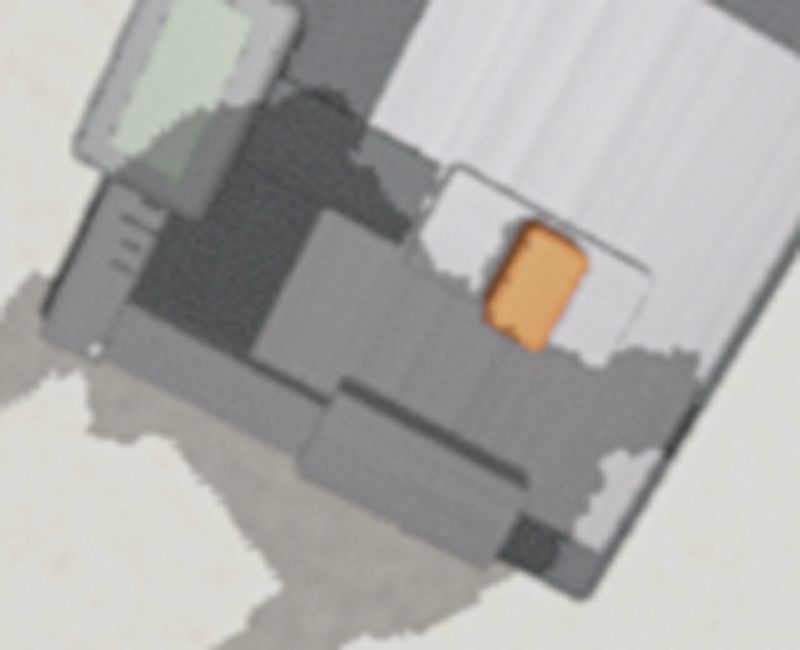

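Run:
```python
from h import *
import pickle
c=pickle.load(open("d.pkl","rb"))
f=lambda u,v,z:pix2w(c,230+u/5,90+v/5,z)
A,B=f(338,394,.037),f(525,487,.037)
print("fixed",A,B,np.linalg.norm(A-B))
J1,J2=f(456,165,.037),f(650,272,.037); print("jaw far edge",J1,J2,np.linalg.norm(J1-J2))
F=f(538,286,.071); print("fin",F)
T1,T2=pix2w(c,230+540/5,90+220/5,.071),f(520,345,.071);
x=(A-B)/np.linalg.norm(A-B); x[2]=0; y=np.cross([0,0,1],x)
print("x",x,"y",y, np.degrees(np.arctan2(x[1],x[0])))
x2=(J1-J2)/np.linalg.norm(J1-J2);print(x2)
print("fin mid in gauge from fixed:",(F-(A+B)/2)@x,(F-(A+B)/2)@y, "gap",-(F-(A+B)/2)@y-12)
print("jaw far from fixed",(J1/2+J2/2-(A+B)/2)@x,(J1/2+J2/2-(A+B)/2)@y)
for u,v in [(315,10),(422,83),(347,210),(240,157)]: print(pix2w(c,u,v,.016))
# mid/gauge outline
```

```text
fixed [ 0.39770403 -0.28569928  0.037     ] [ 0.38704816 -0.33164197  0.037     ] 0.04716225709448785
jaw far edge [ 0.45227487 -0.29933433  0.037     ] [ 0.44041797 -0.3458119   0.037     ] 0.04796614178308169
fin [ 0.43541974 -0.32033769  0.071     ]
x [0.22594051 0.9741411  0.        ] y [-0.9741411   0.22594051  0.        ] 76.94181020065008
[0.24719315 0.96896623 0.        ]
fin mid in gauge from fixed: -0.001640060801323808 -0.044566640691071496 gap -11.955433359308929
jaw far from fixed -0.0013489042368168924 -0.055715845189494066
[ 0.55940378 -0.26608353  0.016     ]
[ 0.5187865 -0.3961169  0.016    ]
[ 0.35769895 -0.35539483  0.016     ]
[ 0.39064806 -0.21616555  0.016     ]
```

The gauge jaw starts partly closed, with a gap of about 32 mm, so it has to be opened first. I'll turn the gripper to the gauge's x axis and go to the fin.

```bash
python3 -m jog '{"jaw":[120,120,120,120,120,120,120],"delta_pos":[[0,0,-1],[1,0,-3],[2,0,-5],[3,-0.3,-7],[3.2,-0.4,-10],[3.2,-0.4,-12],[3.2,-0.4,-12]],"twist":[-0.12,-0.24,-0.36,-0.48,-0.5,-0.5,-0.5]}' 30
python3 - <<'E'
from h import *
s=ctrl.read_state(); print(s["tool_pos"],s["ee_rot"],s["joint_positions"])
c=ctrl.calibration("wrist"); print(w2pix(c,[.435,-.320,.071]))
im=ctrl.get_image("wrist")[:,:,::-1]; cv2.imwrite("pics/e_wrist.png",im)
E
```

```text
t: 2.25
tool_pos: [0.4317, -0.3192, 0.1185]
ee_rot: [[0.967, -0.256, -0.005], [-0.256, -0.967, 0.003], [-0.005, -0.002, -1.0]]
wrist_force: [-1.2, 0.9, -1.0]
gripper_width: 0.0452
[ 0.43173564 -0.31915495  0.11845777] [[ 0.9665701  -0.25636193 -0.00456171]
 [-0.25634909 -0.96657891  0.0032169 ]
 [-0.00523394 -0.00193997 -0.99998442]] [-6.82723824e-01  1.07237067e-01  2.00852000e+00 -4.45404579e-04
  1.03140446e+00  1.14755422e+00]
[319.43963887 217.33179161]
```

View pics/e_wrist.png

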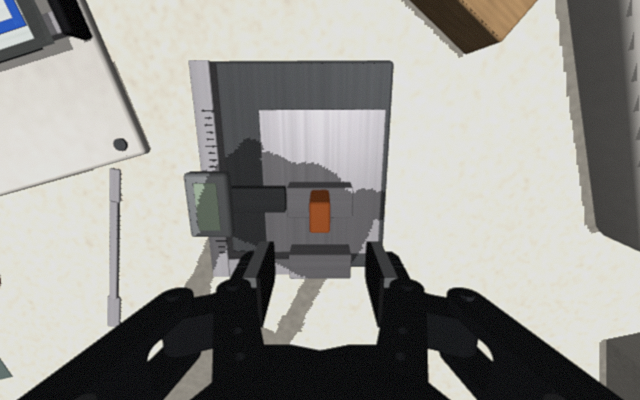

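```bash
python3 -m jog '{"jaw":[120,120,120,120,255,255,255,255,255],"delta_pos":[[0.1,0,-2.5],[0.1,0,-5],[0.1,0,-7.5],[0.1,0,-7.5],[0.1,0,-7.5],[0.1,0,-7.5],[0.1,0,-7.5],[0.1,0,-7.5],[0.1,0,-7.5]],"twist":[0,0,0,0,0,0,0,0,0]}' 40
python3 - <<'E'
from h import *
s=ctrl.read_state(); print(s["tool_pos"])
E
```

```text
t: 3.05
tool_pos: [0.4368, -0.3202, 0.0495]
ee_rot: [[0.967, -0.256, 0.004], [-0.256, -0.967, -0.002], [0.005, 0.001, -1.0]]
wrist_force: [1.0, 4.5, 7.3]
gripper_width: 0.013
[ 0.43680863 -0.32019533  0.04949781]
```

```bash
python3 -m jog '{"jaw":[255,255,255,255,255,255,255,255,255,255],"delta_pos":[[0.5,-0.13,0],[1,-0.26,0],[1.6,-0.41,0],[2.2,-0.57,0],[2.8,-0.73,0],[3.4,-0.88,0],[4,-1.04,0],[4.5,-1.16,0],[4.9,-1.27,0],[4.9,-1.27,0]],"twist":[0,0,0,0,0,0,0,0,0,0]}'
python3 -m jog '{"jaw":[255,255,255,255],"delta_pos":[[0.1,-0.03,0],[0.2,-0.05,0],[0.3,-0.08,0],[0.3,-0.08,0]],"twist":[0,0,0,0]}'
```

```text
t: 3.88
tool_pos: [0.486, -0.333, 0.0495]
ee_rot: [[0.967, -0.255, 0.004], [-0.255, -0.967, -0.002], [0.004, 0.001, -1.0]]
wrist_force: [0.8, 3.0, 5.2]
gripper_width: 0.0135
t: 4.22
tool_pos: [0.4882, -0.3336, 0.0495]
ee_rot: [[0.967, -0.255, 0.003], [-0.255, -0.967, -0.002], [0.003, 0.001, -1.0]]
wrist_force: [-2.3, 3.9, 7.0]
gripper_width: 0.0131
```

```bash
python3 -m jog '{"jaw":[255,255,255,255,255],"delta_pos":[[0.2,-0.05,0],[0.4,-0.1,0],[0.5,-0.13,0],[0.5,-0.13,0],[0.5,-0.13,0]],"twist":[0,0,0,0,0]}'
```

```text
t: 4.63
tool_pos: [0.4887, -0.3337, 0.0494]
ee_rot: [[0.967, -0.254, -0.006], [-0.254, -0.967, 0.002], [-0.006, 0.0, -1.0]]
wrist_force: [-15.5, 5.9, 18.7]
gripper_width: 0.0127
```

```bash
python3 -m jog '{"jaw":[255,255,120,120,120,120,120,120,120],"delta_pos":[[-0.3,0.08,0],[-0.6,0.15,0],[-0.6,0.15,0],[-0.6,0.15,0],[-0.6,0.15,0],[-0.6,0.15,3],[-0.6,0.15,7],[-0.6,0.15,11],[-0.6,0.15,11]],"twist":[0,0,0,0,0,0,0,0,0]}'
python3 - <<'E'
from h import *
s=ctrl.read_state(); print(s["tool_pos"])
c=ctrl.calibration("wrist"); print(w2pix(c,[.487,-.333,.071]))
im=ctrl.get_image("wrist")[:,:,::-1]; cv2.imwrite("pics/f_wrist.png",im)
crop(im,180,40,420,300,2.3,"pics/f2.png")
import pickle; pickle.dump(c,open("f.pkl","wb"))
top=ctrl.get_image("top")[:,:,::-1]; cv2.imwrite("pics/f_top.png",top); crop(top,180,130,340,270,5,"pics/f3.png")
E
```

```text
t: 5.38
tool_pos: [0.4904, -0.3366, 0.1658]
ee_rot: [[0.967, -0.255, 0.012], [-0.255, -0.967, -0.009], [0.014, 0.006, -1.0]]
wrist_force: [2.0, -0.4, 1.7]
gripper_width: 0.045
[ 0.49044208 -0.33655139  0.16578269]
[315.53752544 208.33218512]
```

View pics/f2.png

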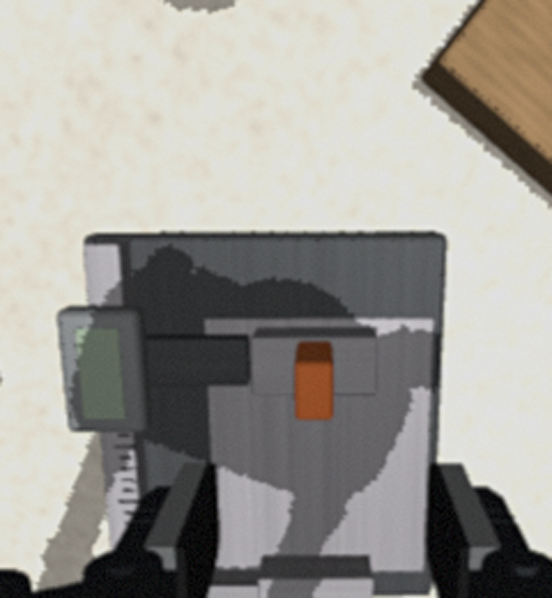

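View pics/f3.png

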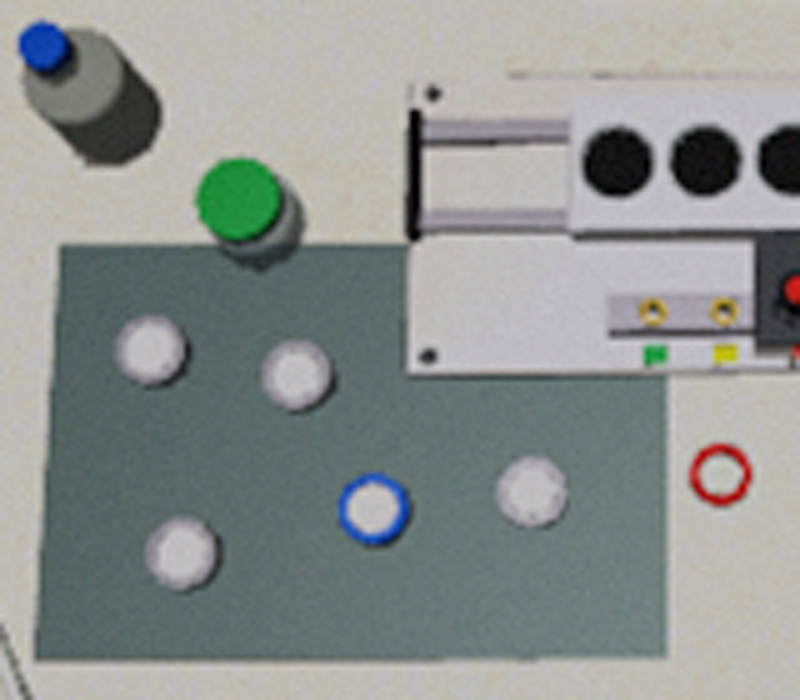

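```bash
python3 -m jog '{"jaw":[60,60,60,60,60,60,60,60,60,60,60,60],"delta_pos":[[0,4,2],[0,8,3],[0,12,3],[0,16,3],[0,20,3],[-1,24,3],[-2,28,3],[-3,32,3],[-4,36,3],[-5,40,2],[-6,44,0],[-7,48,-1]],"twist":[0.05,0.1,0.15,0.2,0.25,0.3,0.35,0.4,0.45,0.5,0.5,0.5]}'
python3 -m jog '{"jaw":[60,60,60,60,60],"delta_pos":[[-0.3,4,-1],[-0.7,8,-3],[-0.7,8.7,-4],[-0.7,8.7,-5],[-0.7,8.7,-5]],"twist":[0,0,0,0,0]}'
python3 - <<'E'
from h import *
s=ctrl.read_state(); print(s["tool_pos"],s["ee_rot"][:,0],s["joint_positions"])
c=ctrl.calibration("wrist"); print(w2pix(c,[.409,.233,.024]))
im=ctrl.get_image("wrist")[:,:,::-1]; cv2.imwrite("pics/g_wrist.png",im)
import pickle; pickle.dump(c,open("g.pkl","wb"))
E
```

```text
t: 6.48
tool_pos: [0.4145, 0.143, 0.145]
ee_rot: [[0.971, 0.239, -0.003], [0.239, -0.971, -0.001], [-0.003, 0.001, -1.0]]
wrist_force: [0.7, -0.0, 0.2]
gripper_width: 0.0654
t: 6.9
tool_pos: [0.407, 0.2277, 0.0939]
ee_rot: [[0.97, 0.242, -0.007], [0.242, -0.97, -0.004], [-0.007, 0.002, -1.0]]
wrist_force: [0.2, -0.5, 0.0]
gripper_width: 0.0649
[0.40697721 0.22765645 0.09387617] [ 0.97036038  0.24154724 -0.00746021] [ 4.57168998e-01  5.49915795e-03  2.16823838e+00 -9.24603657e-04
  9.75654162e-01  1.78451080e+00]
[312.65771372 206.50813431]
```

View pics/g_wrist.png

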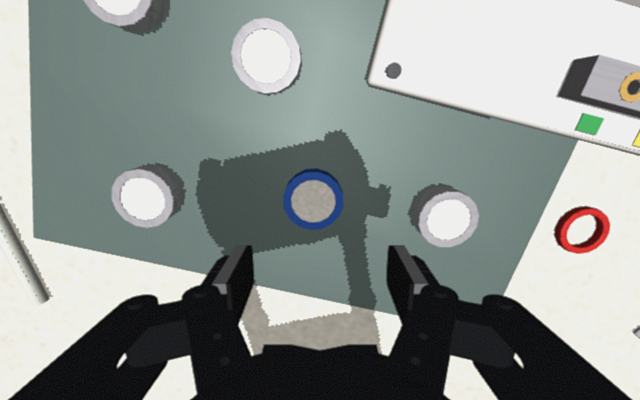

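Run:
```python
from h import *
import pickle
c=pickle.load(open("g.pkl","rb")); print(pix2w(c,313,200.5,.024)); print(ctrl.read_state()["tool_pos"])
for u,v in [(142,197),(448,219),(266,55)]: print(pix2w(c,u,v,.024))
```

```text
[0.41348714 0.23382793 0.024     ]
[0.40800233 0.22740543 0.09523121]
[0.38657313 0.35352048 0.024     ]
[0.42349387 0.13422375 0.024     ]
[0.49960947 0.28509473 0.024     ]
```

```bash
python3 -m jog '{"jaw":[60,60],"delta_pos":[[0.4,0,-3],[0.4,0,-3]],"twist":[0,0]}'; python3 -c "
from h import *
print(ctrl.read_state()['tool_pos'],ctrl.read_state()['tool_pos'])"
```

```text
t: 7.12
tool_pos: [0.4123, 0.2264, 0.0646]
ee_rot: [[0.971, 0.238, -0.005], [0.238, -0.971, -0.003], [-0.005, 0.002, -1.0]]
wrist_force: [-0.8, -1.3, -1.2]
gripper_width: 0.0653
[0.41231374 0.22637921 0.06459604] [0.41231374 0.22637921 0.06459604]
```

```bash
python3 -m jog '{"jaw":[60,60,60,60,255,255,255,255,255],"delta_pos":[[0,0.4,-2],[0.1,0.75,-4],[0.1,0.75,-5.6],[0.1,0.75,-5.6],[0.1,0.75,-5.6],[0.1,0.75,-5.6],[0.1,0.75,-5.6],[0.1,0.75,-5.6],[0.1,0.75,-5.6]],"twist":[0,0,0,0,0,0,0,0,0]}' 50
```

```text
t: 7.87
tool_pos: [0.4164, 0.2368, 0.0134]
ee_rot: [[0.971, 0.24, 0.003], [0.24, -0.971, 0.001], [0.003, 0.0, -1.0]]
wrist_force: [-1.3, -3.5, 7.7]
gripper_width: 0.0418
```

```bash
python3 -m jog '{"jaw":[255,255,255,255],"delta_pos":[[0,0,2],[0,0,5],[0,0,9],[0,0,9]],"twist":[0,0,0,0]}'
python3 - <<'E'
from h import *
s=ctrl.read_state(); print(s["tool_pos"],s["gripper_width"],s["wrist_force"])
im=ctrl.get_image("wrist")[:,:,::-1]; cv2.imwrite("pics/h_wrist.png",im)
E
```

```text
t: 8.2
tool_pos: [0.4199, 0.2393, 0.1093]
ee_rot: [[0.971, 0.24, 0.012], [0.24, -0.971, 0.006], [0.013, -0.003, -1.0]]
wrist_force: [2.7, 1.5, -1.0]
gripper_width: 0.0416
[0.41991073 0.23932563 0.1093211 ] 0.04157484427595874 [ 2.74361446  1.47201055 -0.9820441 ]
```

View pics/h_wrist.png

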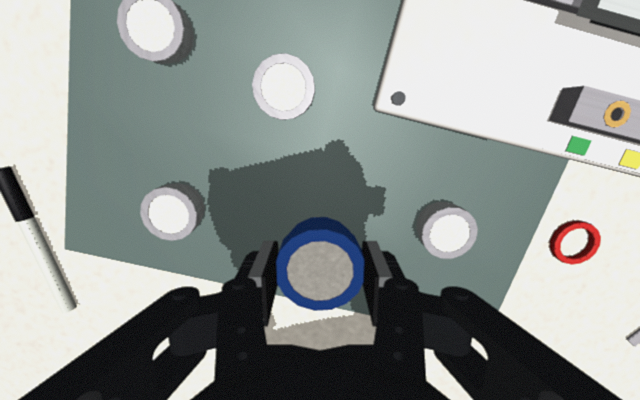

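```bash
python3 -m jog '{"jaw":[255,255,255,255,255,255,255,255,255,255,255,255],"delta_pos":[[0.5,-3,3],[1,-6,5],[2,-10,5],[3,-14,5],[3,-18,5],[3,-22,5],[3,-26,5],[3,-30,5],[3,-34,5],[3,-38,5],[2.5,-42,5],[2,-46,4]],"twist":[-0.05,-0.1,-0.15,-0.2,-0.25,-0.3,-0.35,-0.4,-0.45,-0.5,-0.5,-0.5]}'
python3 -m jog '{"jaw":[255,255,255,255,255],"delta_pos":[[0,-3,0],[-0.3,-6,-1],[-0.3,-9,-3],[-0.3,-9.7,-3],[-0.3,-9.7,-3]],"twist":[0,0,0,0,0]}'
python3 - <<'E'
from h import *
s=ctrl.read_state(); print(s["tool_pos"],s["ee_rot"],s["gripper_width"])
c=ctrl.calibration("wrist")
im=ctrl.get_image("wrist")[:,:,::-1]; cv2.imwrite("pics/i_wrist.png",im)
import pickle; pickle.dump(c,open("i.pkl","wb"))
E
```

```text
t: 9.25
tool_pos: [0.4352, -0.2256, 0.1423]
ee_rot: [[0.967, -0.255, 0.002], [-0.255, -0.967, -0.001], [0.002, 0.0, -1.0]]
wrist_force: [1.4, -0.2, -1.5]
gripper_width: 0.0414
t: 9.67
tool_pos: [0.4301, -0.3209, 0.1091]
ee_rot: [[0.966, -0.258, -0.004], [-0.258, -0.966, 0.003], [-0.004, -0.002, -1.0]]
wrist_force: [0.9, -1.1, -0.8]
gripper_width: 0.0411
[ 0.43010131 -0.32093729  0.10905508] [[ 0.96609101 -0.25817487 -0.0037283 ]
 [-0.25816482 -0.96609632  0.00297127]
 [-0.004369   -0.001908   -0.99998864]] 0.041061547517612894
```

View pics/i_wrist.png

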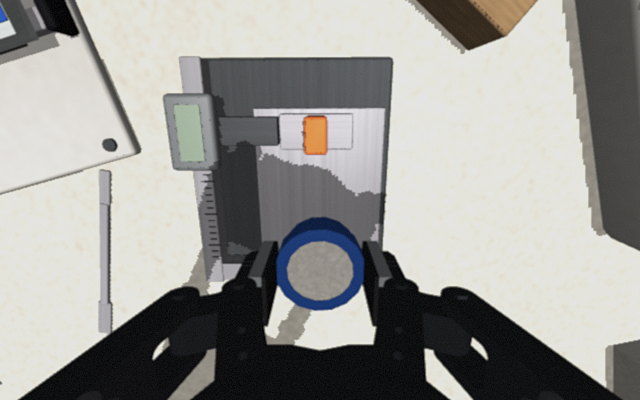

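Run:
```python
from h import *
import pickle
c=pickle.load(open("i.pkl","rb")); s=ctrl.read_state();p=s["tool_pos"];print(p)
q=pix2w(c,320,269,p[2]+.0106); print(q, s["ee_rot"].T@(q-p))
print(pix2w(c,315.5,135,.071))
```

```text
[ 0.43072631 -0.31992054  0.1099773 ]
[ 0.42870413 -0.32104162  0.1205773 ] [-0.00170018  0.00158224 -0.01059773]
[ 0.48596558 -0.33361493  0.071     ]
```

```bash
python3 -m jog '{"jaw":[255,255,255,255,255,255],"delta_pos":[[0.3,0,-2],[0.5,0,-4],[0.5,0,-6],[0.5,0,-7.3],[0.5,0,-7.5],[0.5,0,-7.5]],"twist":[0,0,0,0,0,0]}'
python3 -m jog '{"jaw":[255,255,255],"delta_pos":[[0,0,-0.2],[0,0,-0.4],[0,0,-0.4]],"twist":[0,0,0]}'
```

```text
t: 10.22
tool_pos: [0.4364, -0.3183, 0.036]
ee_rot: [[0.967, -0.254, -0.002], [-0.254, -0.967, 0.002], [-0.002, -0.001, -1.0]]
wrist_force: [0.2, 0.3, -1.4]
gripper_width: 0.0414
t: 10.47
tool_pos: [0.4377, -0.3206, 0.0337]
ee_rot: [[0.967, -0.255, 0.001], [-0.255, -0.967, -0.001], [0.002, 0.001, -1.0]]
wrist_force: [-0.2, -0.1, -1.6]
gripper_width: 0.0416
```

```bash
python3 -m jog '{"jaw":[255,255,255],"delta_pos":[[-0.2,0,-0.2],[-0.3,0,-0.3],[-0.3,0,-0.4]],"twist":[0,0,0]}'
python3 -m jog '{"jaw":[255,255,255],"delta_pos":[[0,0,-0.1],[0,0,-0.1],[0,0,-0.1]],"twist":[0,0,0]}'
```

```text
t: 10.72
tool_pos: [0.4337, -0.3205, 0.0294]
ee_rot: [[0.967, -0.256, -0.0], [-0.256, -0.967, -0.0], [-0.0, 0.0, -1.0]]
wrist_force: [-3.3, 2.9, 11.7]
gripper_width: 0.0413
t: 10.97
tool_pos: [0.4337, -0.3205, 0.0294]
ee_rot: [[0.967, -0.256, -0.001], [-0.256, -0.967, 0.0], [-0.001, -0.0, -1.0]]
wrist_force: [-5.6, 2.5, 11.3]
gripper_width: 0.0416
```

```bash
python3 -m jog '{"jaw":[75,75,75,75,75,75,90,120,120,120,120],"delta_pos":[[0,0,0.2],[0,0,0.2],[0,0,0.2],[0,0,2],[0,0,5],[0,0,8],[2,-0.5,9],[4,-1,9],[5.3,-1.4,9],[5.3,-1.4,9],[5.3,-1.4,9]],"twist":[0,0,0,0,0,0,0,0,0,0,0]}'
python3 - <<'E'
from h import *
s=ctrl.read_state(); print(s["tool_pos"],s["gripper_width"])
c=ctrl.calibration("wrist"); print(w2pix(c,[.4865,-.3335,.071]))
im=ctrl.get_image("wrist")[:,:,::-1]; cv2.imwrite("pics/j_wrist.png",im)
import pickle; pickle.dump(c,open("j.pkl","wb"))
E
```

```text
t: 11.88
tool_pos: [0.487, -0.3343, 0.1173]
ee_rot: [[0.967, -0.255, -0.001], [-0.255, -0.967, 0.0], [-0.001, -0.0, -1.0]]
wrist_force: [0.3, -0.3, -0.1]
gripper_width: 0.045
[ 0.48697907 -0.33427276  0.11729458] 0.044983797079988744
[318.3471227  224.01795905]
```

View pics/j_wrist.png

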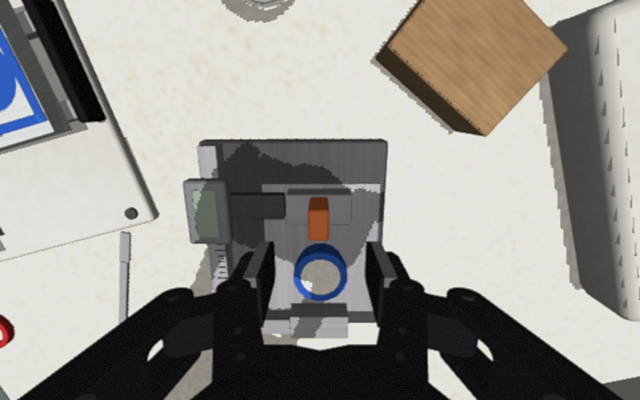

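```bash
python3 -m jog '{"jaw":[120,120,120,120,255,255,255,255,255],"delta_pos":[[0,0,-2.5],[0,0,-5],[0,0,-6.9],[0,0,-6.9],[0,0,-6.9],[0,0,-6.9],[0,0,-6.9],[0,0,-6.9],[0,0,-6.9]],"twist":[0,0,0,0,0,0,0,0,0]}' 40
python3 -m jog '{"jaw":[255,255,255,255,255,255,255,255,255,255],"delta_pos":[[-0.3,0.08,0],[-0.7,0.18,0],[-1.2,0.31,0],[-1.7,0.44,0],[-2.2,0.57,0],[-2.6,0.68,0],[-2.9,0.75,0],[-3.2,0.83,0],[-3.4,0.88,0],[-3.4,0.88,0]],"twist":[0,0,0,0,0,0,0,0,0,0]}'
```

```text
t: 12.68
tool_pos: [0.4877, -0.3335, 0.0502]
ee_rot: [[0.967, -0.256, 0.002], [-0.256, -0.967, 0.001], [0.001, -0.001, -1.0]]
wrist_force: [1.1, 5.0, 0.5]
gripper_width: 0.0134
t: 13.52
tool_pos: [0.4543, -0.3247, 0.0501]
ee_rot: [[0.967, -0.256, 0.003], [-0.256, -0.967, 0.001], [0.003, -0.001, -1.0]]
wrist_force: [4.2, 5.6, -1.9]
gripper_width: 0.013
```

```bash
python3 -m jog '{"jaw":[255,255,255,255],"delta_pos":[[-0.1,0.03,0],[-0.2,0.05,0],[-0.3,0.08,0],[-0.3,0.08,0]],"twist":[0,0,0,0]}'
python3 -m jog '{"jaw":[255,255,255],"delta_pos":[[-0.1,0.03,0],[-0.15,0.04,0],[-0.15,0.04,0]],"twist":[0,0,0]}'
```

```text
t: 13.85
tool_pos: [0.4517, -0.324, 0.0501]
ee_rot: [[0.967, -0.256, 0.004], [-0.256, -0.967, 0.0], [0.003, -0.001, -1.0]]
wrist_force: [4.6, 4.2, -3.0]
gripper_width: 0.0129
t: 14.1
tool_pos: [0.4502, -0.3237, 0.0502]
ee_rot: [[0.967, -0.256, 0.004], [-0.256, -0.967, 0.0], [0.004, -0.001, -1.0]]
wrist_force: [5.1, 4.7, -3.2]
gripper_width: 0.0131
```

```bash
python3 -m jog '{"jaw":[255,255,255],"delta_pos":[[-0.05,0.01,0],[-0.1,0.03,0],[-0.1,0.03,0]],"twist":[0,0,0]}'
python3 -m jog '{"jaw":[255,255,255],"delta_pos":[[-0.03,0.01,0],[-0.06,0.02,0],[-0.06,0.02,0]],"twist":[0,0,0]}'
```

```text
t: 14.35
tool_pos: [0.4493, -0.3234, 0.0502]
ee_rot: [[0.967, -0.256, 0.004], [-0.256, -0.967, 0.0], [0.004, -0.001, -1.0]]
wrist_force: [4.8, 5.4, -3.5]
gripper_width: 0.013
t: 14.6
tool_pos: [0.449, -0.3233, 0.0502]
ee_rot: [[0.967, -0.256, 0.004], [-0.256, -0.967, -0.0], [0.004, -0.001, -1.0]]
wrist_force: [5.9, 4.8, -4.4]
gripper_width: 0.0129
```

```bash
python3 -m jog '{"jaw":[255,255,255],"delta_pos":[[-0.04,0.01,0],[-0.08,0.02,0],[-0.08,0.02,0]],"twist":[0,0,0]}'
python3 -m jog '{"jaw":[255,255,255],"delta_pos":[[-0.04,0.01,0],[-0.08,0.02,0],[-0.08,0.02,0]],"twist":[0,0,0]}'
```

```text
t: 14.85
tool_pos: [0.4489, -0.3233, 0.0502]
ee_rot: [[0.967, -0.256, 0.006], [-0.256, -0.967, -0.001], [0.006, -0.001, -1.0]]
wrist_force: [8.5, 4.5, -6.8]
gripper_width: 0.0129
t: 15.1
tool_pos: [0.4488, -0.3233, 0.0502]
ee_rot: [[0.967, -0.256, 0.007], [-0.256, -0.967, -0.001], [0.007, -0.001, -1.0]]
wrist_force: [10.4, 4.7, -8.8]
gripper_width: 0.0129
```

```bash
python3 -m jog '{"jaw":[255,255,255,255,255,255,255,255,255,255],"delta_pos":[[0,0,0],[0,0,0],[0,0,0],[0,0,0],[0,0,0],[0,0,0],[0,0,0],[0,0,0],[0,0,0],[0,0,0]],"twist":[0,0,0,0,0,0,0,0,0,0]}'
python3 - <<'E'
from h import *
im=ctrl.get_image("wrist")[:,:,::-1]; crop(im,200,150,440,330,3,"pics/k_wrist.png")
print(ctrl.read_state()["wrist_force"])
E
```

```text
t: 15.93
tool_pos: [0.4488, -0.3233, 0.0502]
ee_rot: [[0.967, -0.256, 0.007], [-0.256, -0.967, -0.001], [0.007, -0.001, -1.0]]
wrist_force: [11.1, 3.8, -8.1]
gripper_width: 0.0132
[10.072829    3.00442435 -8.45508275]
```

View pics/k_wrist.png

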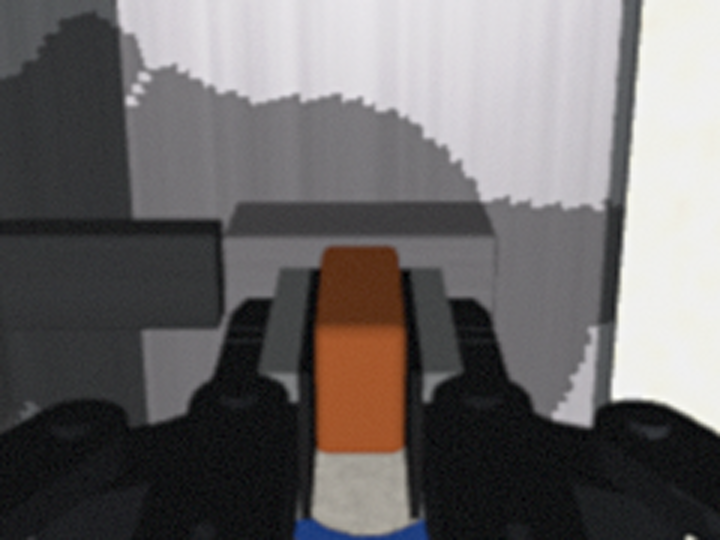

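```bash
python3 -m jog '{"jaw":[255,255,255,255,255,255,255,255,255,255,255],"delta_pos":[[0.3,-0.08,0],[0.7,-0.18,0],[1.2,-0.31,0],[1.8,-0.47,0],[2.4,-0.62,0],[3,-0.78,0],[3.5,-0.91,0],[4,-1.04,0],[4.3,-1.11,0],[4.6,-1.19,0],[4.6,-1.19,0]],"twist":[0,0,0,0,0,0,0,0,0,0,0]}'
```

```text
t: 16.9
tool_pos: [0.4887, -0.3337, 0.0501]
ee_rot: [[0.967, -0.255, -0.006], [-0.255, -0.967, 0.003], [-0.007, -0.002, -1.0]]
wrist_force: [-9.5, 7.7, 7.8]
gripper_width: 0.0129
```

```bash
python3 -m jog '{"jaw":[255,120,120,120,120,120,120,90,90,90,90],"delta_pos":[[-0.15,0.04,0],[-0.15,0.04,0],[-0.15,0.04,0],[-0.15,0.04,0],[-0.15,0.04,3],[-0.15,0.04,7],[-2,0.5,9],[-4,1,8],[-6,1.6,7],[-6,1.6,7],[-6,1.6,7]],"twist":[0,0,0,0,0,0,0,0,0,0,0]}'
python3 - <<'E'
from h import *
s=ctrl.read_state(); print(s["tool_pos"],s["gripper_width"])
c=ctrl.calibration("wrist"); 
im=ctrl.get_image("wrist")[:,:,::-1]; cv2.imwrite("pics/l_wrist.png",im)
import pickle; pickle.dump(c,open("l.pkl","wb"))
E
```

```text
t: 17.82
tool_pos: [0.4304, -0.3192, 0.1187]
ee_rot: [[0.967, -0.256, -0.0], [-0.256, -0.967, 0.0], [-0.0, -0.0, -1.0]]
wrist_force: [-0.5, 0.0, -0.4]
gripper_width: 0.0554
[ 0.43038337 -0.31918518  0.11866455] 0.05536085584331967
```

View pics/l_wrist.png

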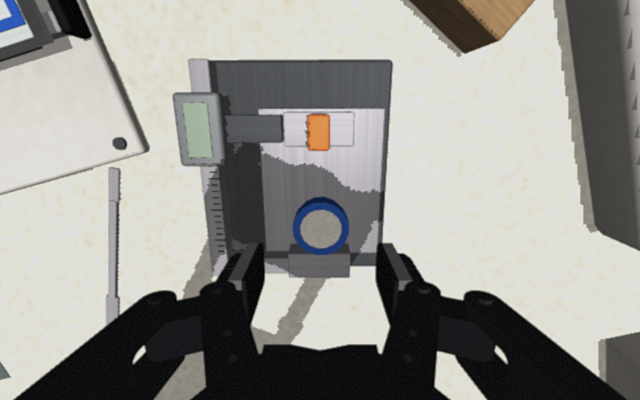

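Run:
```python
from h import *
import pickle
c=pickle.load(open("l.pkl","rb"));print(pix2w(c,321,228.5,.040),pix2w(c,318.5,132,.071),ctrl.read_state()["tool_pos"])
```

```text
[ 0.41393554 -0.31608234  0.04      ] [ 0.48695906 -0.33371537  0.071     ] [ 0.4316105  -0.31982557  0.11925881]
```

```bash
python3 -m jog '{"jaw":[80,80,80,80,80,80,255,255,255,255,255],"delta_pos":[[-1,0.2,-1],[-1.75,0.4,-3],[-1.75,0.4,-6],[-1.75,0.4,-8.5],[-1.75,0.4,-9.3],[-1.75,0.4,-9.3],[-1.75,0.4,-9.3],[-1.75,0.4,-9.3],[-1.75,0.4,-9.3],[-1.75,0.4,-9.3],[-1.75,0.4,-9.3]],"twist":[0,0,0,0,0,0,0,0,0,0,0]}' 50
python3 -m jog '{"jaw":[255,255,255,255,255],"delta_pos":[[0.1,0,1],[0.2,0,4],[0.2,0,8],[0.2,0,11],[0.2,0,11]],"twist":[0,0,0,0,0]}'
python3 - <<'E'
from h import *
s=ctrl.read_state(); print(s["tool_pos"],s["gripper_width"])
im=ctrl.get_image("wrist")[:,:,::-1]; cv2.imwrite("pics/m_wrist.png",im)
E
```

```text
t: 18.78
tool_pos: [0.415, -0.3164, 0.0272]
ee_rot: [[0.967, -0.255, 0.003], [-0.255, -0.967, -0.002], [0.003, 0.001, -1.0]]
wrist_force: [0.8, 0.2, 3.3]
gripper_width: 0.0419
t: 19.2
tool_pos: [0.4196, -0.3186, 0.144]
ee_rot: [[0.967, -0.255, 0.01], [-0.255, -0.967, -0.008], [0.012, 0.006, -1.0]]
wrist_force: [1.6, -0.8, -0.8]
gripper_width: 0.0414
[ 0.41958823 -0.31858406  0.14400821] 0.0413886185378029
```

View pics/m_wrist.png

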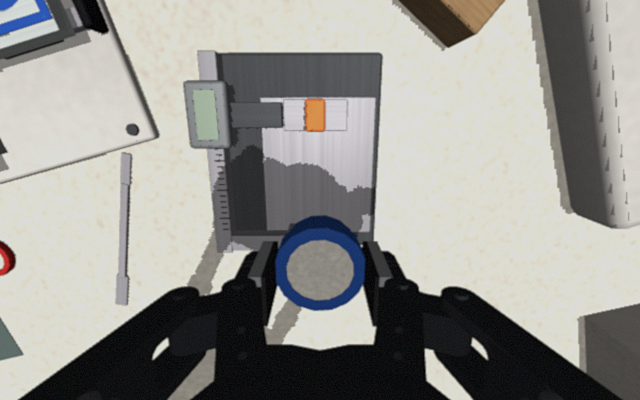

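```bash
python3 -m jog '{"jaw":[255,255,255,255,255,255,255,255,255,255,255,255],"delta_pos":[[1,1,1],[2,2,2],[4,4,3],[6,6,3],[8,8,3],[10,10,3],[12,12,3],[14,14,3],[16,15,3],[18,17,3],[20,17,3],[21,17,3]],"twist":[0.12,0.24,0.36,0.48,0.6,0.72,0.84,0.96,1.08,1.2,1.32,1.44]}'
python3 -m jog '{"jaw":[255,255,255,255,255,255],"delta_pos":[[0,0,0],[0,0,0],[0,0,0],[0,0,0],[0,0,0],[0,0,0]],"twist":[0.12,0.24,0.36,0.39,0.39,0.39]}'
python3 - <<'E'
from h import *
s=ctrl.read_state(); print(s["tool_pos"],s["gripper_width"],s["ee_rot"],s["joint_positions"])
c=ctrl.calibration("wrist")
im=ctrl.get_image("wrist")[:,:,::-1]; cv2.imwrite("pics/n_wrist.png",im)
import pickle; pickle.dump(c,open("n.pkl","wb"))
E
```

```text
t: 20.25
tool_pos: [0.6263, -0.1436, 0.1638]
ee_rot: [[0.372, 0.928, -0.003], [0.928, -0.372, 0.001], [-0.0, -0.003, -1.0]]
wrist_force: [-0.1, -0.7, -1.0]
gripper_width: 0.0416
t: 20.75
tool_pos: [0.6245, -0.1451, 0.1641]
ee_rot: [[0.0, 1.0, -0.003], [1.0, -0.0, 0.001], [0.001, -0.003, -1.0]]
wrist_force: [-0.3, -0.1, -1.4]
gripper_width: 0.0417
[ 0.62446569 -0.14505523  0.16409927] 0.0416819134949043 [[ 2.76775595e-04  9.99995168e-01 -3.09638198e-03]
 [ 9.99999629e-01 -2.74248318e-04  8.16598261e-04]
 [ 8.15745138e-04 -3.09660684e-03 -9.99994873e-01]] [-2.67073099e-01  2.50752371e-01  1.74748828e+00 -3.23877886e-05
  1.14655412e+00 -2.66784208e-01]
```

View pics/n_wrist.png

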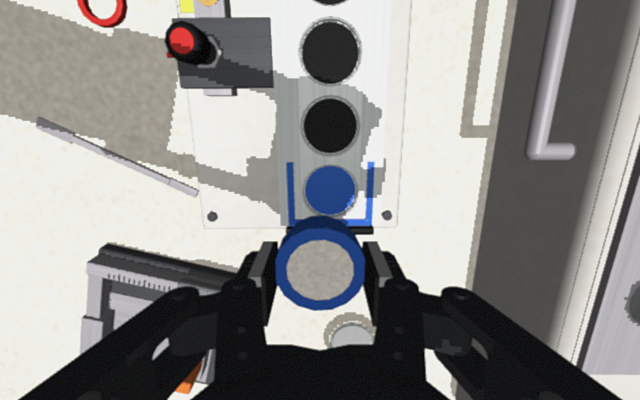

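Run:
```python
from h import *
import pickle
im=cv2.imread("pics/n_wrist.png"); crop(im,260,10,400,240,2.6,"pics/n2.png")
c=pickle.load(open("n.pkl","rb"))
for u,v in [(330,188),(330,125),(330,51)]: print(pix2w(c,u,v,.046),pix2w(c,u,v,.040))
s=ctrl.read_state(); q=pix2w(c,320,269,s["tool_pos"][2]+.0128); print(q,s["tool_pos"])
```

```text
[ 0.63301306 -0.13982482  0.046     ] [ 0.63319834 -0.14134194  0.04      ]
[ 0.63256358 -0.0862823   0.046     ] [ 0.63273854 -0.08657069  0.04      ]
[ 0.63209586 -0.03056678  0.046     ] [ 0.63226009 -0.02957657  0.04      ]
[ 0.62458233 -0.14593479  0.17727225] [ 0.62471806 -0.14515677  0.16447225]
```

View pics/n2.png

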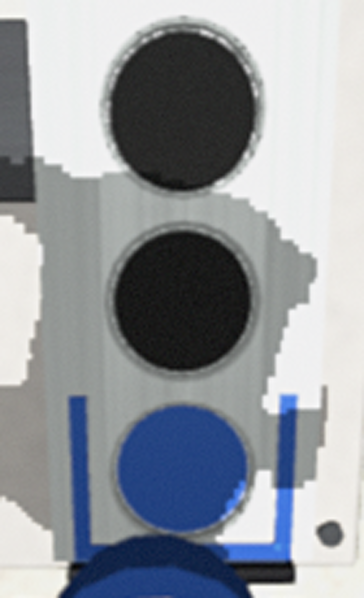

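```bash
python3 -m jog '{"jaw":[255,255,255,255,255,255],"delta_pos":[[0.4,0.1,-3],[0.8,0.25,-6],[0.8,0.25,-9],[0.8,0.25,-10],[0.8,0.25,-10],[0.8,0.25,-10]],"twist":[0,0,0,0,0,0]}'
python3 - <<'E'
from h import *
s=ctrl.read_state(); print(s["tool_pos"],s["gripper_width"],s["wrist_force"])
im=ctrl.get_image("wrist")[:,:,::-1]; crop(im,200,100,440,330,3,"pics/o_wrist.png")
E
```

```text
t: 21.3
tool_pos: [0.6332, -0.1428, 0.0654]
ee_rot: [[-0.001, 1.0, -0.002], [1.0, 0.001, 0.0], [0.0, -0.002, -1.0]]
wrist_force: [0.8, 0.1, -0.8]
gripper_width: 0.0419
[ 0.63324598 -0.14281664  0.06538987] 0.041906202347505785 [ 0.79760737  0.08104668 -0.75635685]
```

View pics/o_wrist.png

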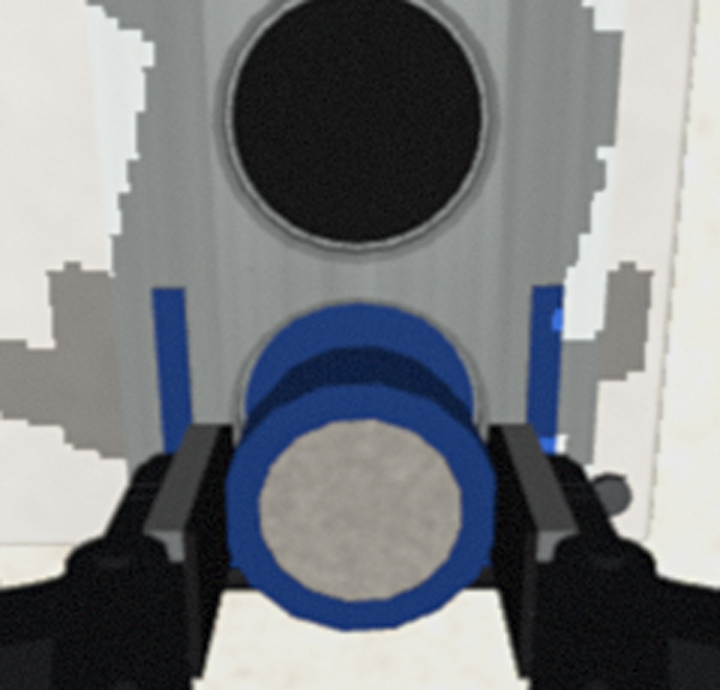

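```bash
python3 - <<'E'
from h import *
c=ctrl.calibration("wrist"); print(pix2w(c,200+358/3,100+121/3,.040))
E
python3 -m jog '{"jaw":[255,255,255,255,255],"delta_pos":[[0,0,-0.5],[0,0,-1],[0,0,-1.3],[0,0,-1.5],[0,0,-1.5]],"twist":[0,0,0,0,0]}'
```

```text
[ 0.63442805 -0.08821987  0.04      ]
t: 21.77
tool_pos: [0.634, -0.143, 0.0513]
ee_rot: [[-0.001, 1.0, 0.001], [1.0, 0.001, -0.0], [-0.0, 0.001, -1.0]]
wrist_force: [-0.9, 1.2, 0.3]
gripper_width: 0.0416
```

```bash
python3 -m jog '{"jaw":[255,255,255],"delta_pos":[[0,0,-0.1],[0,0,-0.2],[0,0,-0.2]],"twist":[0,0,0]}'
```

```text
t: 22.02
tool_pos: [0.634, -0.143, 0.0512]
ee_rot: [[-0.001, 1.0, 0.0], [1.0, 0.001, -0.0], [-0.0, 0.0, -1.0]]
wrist_force: [-5.7, 0.9, 10.8]
gripper_width: 0.0415
```

```bash
python3 -m jog '{"jaw":[75,75,75,75,75,75,75,75],"delta_pos":[[0,0,0.2],[0,0,0.2],[0,0,0.2],[0,0,3],[0,0,7],[0,0,11],[0,0,13],[0,0,13]],"twist":[0,0,0,0,0,0,0,0]}'
python3 - <<'E'
from h import *
s=ctrl.read_state(); print(s["tool_pos"],s["gripper_width"],s["wrist_force"])
c=ctrl.calibration("wrist")
im=ctrl.get_image("wrist")[:,:,::-1]; cv2.imwrite("pics/p_wrist.png",im)
import pickle; pickle.dump(c,open("p.pkl","wb"))
top=ctrl.get_image("top")[:,:,::-1]; cv2.imwrite("pics/p_top.png",top); crop(top,180,130,340,270,5,"pics/p3.png")
E
```

```text
t: 22.68
tool_pos: [0.6381, -0.144, 0.1862]
ee_rot: [[-0.001, 1.0, 0.012], [1.0, 0.001, -0.003], [-0.003, 0.012, -1.0]]
wrist_force: [0.5, -0.8, 0.8]
gripper_width: 0.0601
[ 0.63807768 -0.1439841   0.18622157] 0.06013598598489946 [ 0.49975934 -0.8409129   0.81894495]
```

View pics/p_wrist.png

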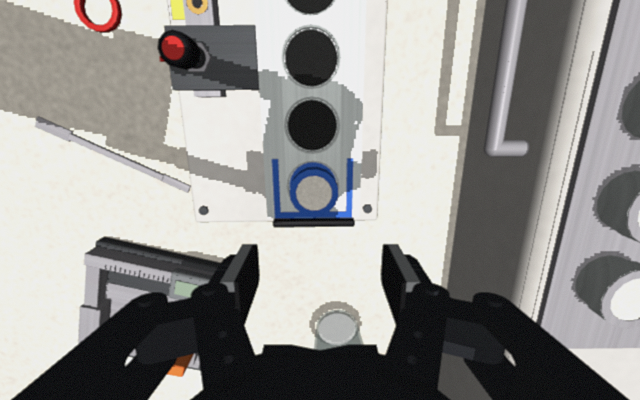

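View pics/p3.png

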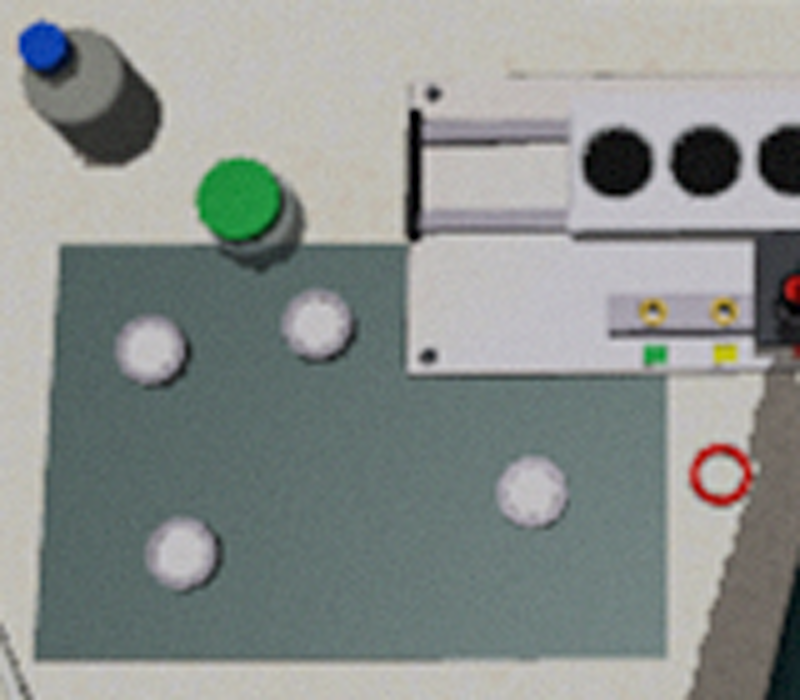

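```bash
python3 -m jog '{"jaw":[75,75,75,75,75,75,75,75,75,75,75,75],"delta_pos":[[-3,2,0],[-6,4,0],[-9,7,0],[-12,10,0],[-14,13,0],[-16,16,0],[-18,19,0],[-20,22,-2],[-21,25,-4],[-21.2,27.8,-7],[-21.2,27.8,-8],[-21.2,27.8,-8]],"twist":[0,0,0,0,0,0,0,0,0,0,0,0]}'
python3 - <<'E'
from h import *
c=ctrl.calibration("wrist"); print(w2pix(c,[.4235,.134,.024]))
im=ctrl.get_image("wrist")[:,:,::-1]; cv2.imwrite("pics/q_wrist.png",im)
import pickle; pickle.dump(c,open("q.pkl","wb"))
s=ctrl.read_state(); print(s["tool_pos"],s["gripper_width"],s["joint_positions"])
E
```

```text
t: 23.78
tool_pos: [0.4166, 0.135, 0.0935]
ee_rot: [[-0.004, 1.0, -0.01], [1.0, 0.004, -0.003], [-0.003, -0.01, -1.0]]
wrist_force: [-0.3, 0.5, -0.2]
gripper_width: 0.0601
[330.27351325 212.39479305]
[0.41859674 0.13460683 0.09553365] 0.06023279925875117 [ 2.54803344e-01 -4.99795009e-02  2.21880596e+00 -5.14847375e-04
  9.80120415e-01  2.52147707e-01]
```

View pics/q_wrist.png

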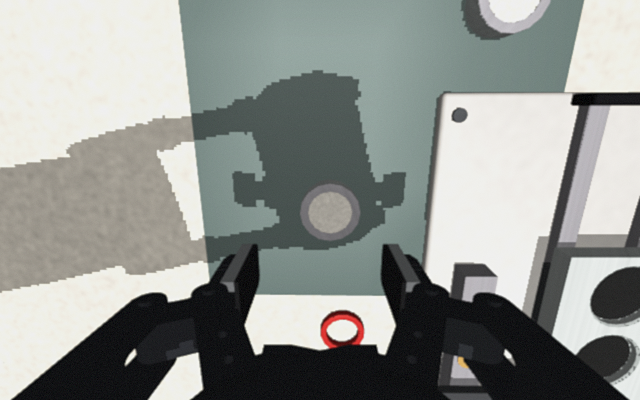

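```bash
python3 -m jog '{"jaw":[75,75,75,75,75,255,255,255,255,255],"delta_pos":[[0.4,0,-2.5],[0.4,0,-5.5],[0.4,0,-8],[0.4,0,-8.6],[0.4,0,-8.6],[0.4,0,-8.6],[0.4,0,-8.6],[0.4,0,-8.6],[0.4,0,-8.6],[0.4,0,-8.6]],"twist":[0,0,0,0,0,0,0,0,0,0]}' 50
python3 -m jog '{"jaw":[255,255,255,255,255,255],"delta_pos":[[0,0,1],[0,0,4],[0,0,8],[0,0,12],[0,0,13],[0,0,13]],"twist":[0,0,0,0,0,0]}'
```

```text
t: 24.67
tool_pos: [0.4277, 0.1354, 0.0145]
ee_rot: [[-0.001, 1.0, 0.004], [1.0, 0.001, 0.001], [0.001, 0.004, -1.0]]
wrist_force: [0.3, -1.8, 7.6]
gripper_width: 0.0414
t: 25.17
tool_pos: [0.429, 0.1361, 0.1477]
ee_rot: [[-0.001, 1.0, 0.009], [1.0, 0.001, 0.003], [0.003, 0.009, -1.0]]
wrist_force: [0.1, 0.0, -1.3]
gripper_width: 0.0413
```

```bash
python3 -m jog '{"jaw":[255,255,255,255,255,255,255,255,255,255,255,255],"delta_pos":[[2,-1,1],[4.5,-3,1],[7,-5,1],[9.5,-8,1],[12,-11,1],[14,-14,1],[16,-17,1],[18,-20,1],[20,-22,0],[20.6,-22.1,-2],[20.6,-22.1,-4],[20.6,-22.1,-4]],"twist":[0,0,0,0,0,0,0,0,0,0,0,0]}'
python3 - <<'E'
from h import *
c=ctrl.calibration("wrist")
im=ctrl.get_image("wrist")[:,:,::-1]; cv2.imwrite("pics/r_wrist.png",im)
import pickle; pickle.dump(c,open("r.pkl","wb"))
s=ctrl.read_state(); print(s["tool_pos"],s["gripper_width"]); print(w2pix(c,[.634,-.031,.04]),w2pix(c,[.634,-.087,.04]))
q=pix2w(c,320,269,s["tool_pos"][2]+.0095);print(q)
E
```

```text
t: 26.17
tool_pos: [0.6267, -0.0856, 0.0951]
ee_rot: [[0.0, 1.0, -0.012], [1.0, -0.0, 0.002], [0.002, -0.012, -1.0]]
wrist_force: [-0.7, 0.3, -2.3]
gripper_width: 0.0414
[ 0.62735467 -0.08533353  0.09715161] 0.04145379555529397
[332.42984776 136.78047029] [331.55677301 220.14433442]
[ 0.62688735 -0.08741426  0.10665161]
```

View pics/r_wrist.png

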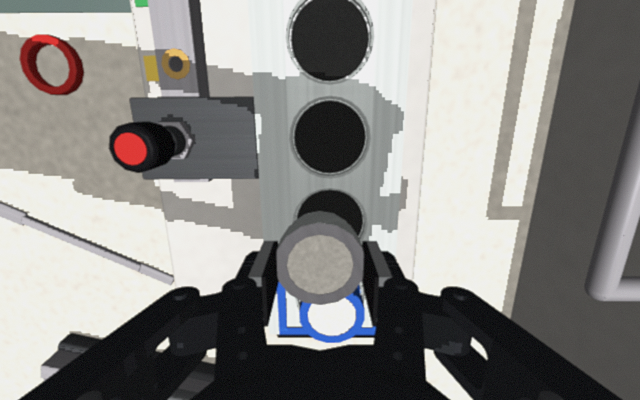

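```bash
python3 -m jog '{"jaw":[255,255,255,255,255],"delta_pos":[[0.4,0,-1],[0.4,-0.1,-2],[0.4,-0.1,-3],[0.4,-0.1,-3],[0.4,-0.1,-3]],"twist":[0,0,0,0,0]}'
python3 - <<'E'
from h import *
s=ctrl.read_state(); print(s["tool_pos"])
c=ctrl.calibration("wrist")
im=ctrl.get_image("wrist")[:,:,::-1]; crop(im,200,80,440,330,3,"pics/r2.png")
E
```

```text
t: 26.63
tool_pos: [0.6349, -0.0865, 0.0719]
ee_rot: [[-0.001, 1.0, -0.002], [1.0, 0.001, 0.0], [0.0, -0.002, -1.0]]
wrist_force: [-0.1, -0.1, -0.1]
gripper_width: 0.0414
[ 0.63488462 -0.08646192  0.07189321]
```

View pics/r2.png

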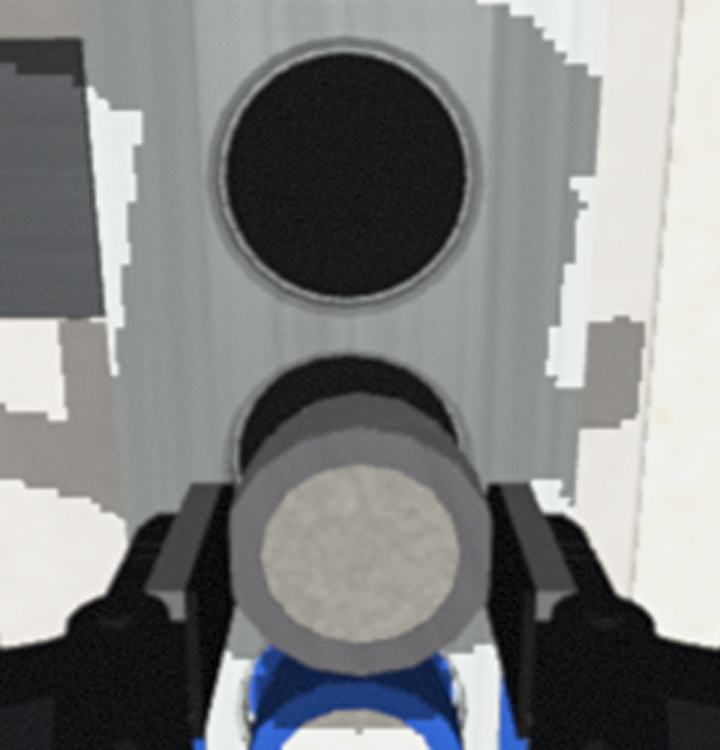

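```bash
python3 - <<'E'
from h import *
c=ctrl.calibration("wrist"); print(pix2w(c,200+346/3,80+175/3,.040))
E
python3 -m jog '{"jaw":[255,255,255,255,255,255],"delta_pos":[[-0.25,0,-0.4],[-0.25,0,-0.8],[-0.25,0,-1.2],[-0.25,0,-1.5],[-0.25,0,-1.7],[-0.25,0,-1.7]],"twist":[0,0,0,0,0,0]}'
python3 -m jog '{"jaw":[255,255,255],"delta_pos":[[0,0,-0.1],[0,0,-0.2],[0,0,-0.2]],"twist":[0,0,0]}'
```

```text
[ 0.63299271 -0.0310731   0.04      ]
t: 27.18
tool_pos: [0.6327, -0.0868, 0.0549]
ee_rot: [[-0.001, 1.0, -0.001], [1.0, 0.001, 0.0], [0.0, -0.001, -1.0]]
wrist_force: [-0.5, 1.3, -0.6]
gripper_width: 0.0416
t: 27.43
tool_pos: [0.6335, -0.0869, 0.0546]
ee_rot: [[-0.001, 1.0, 0.0], [1.0, 0.001, -0.0], [-0.0, 0.0, -1.0]]
wrist_force: [-2.4, 0.2, 3.6]
gripper_width: 0.0415
```

Seated at z = 0.0546 (0.0545 expected). I'll release, lift and look.

```bash
python3 -m jog '{"jaw":[75,75,75,75,75,75,75,75],"delta_pos":[[0,0,0.1],[0,0,0.1],[0,0,0.1],[0,0,3],[0,0,7],[0,0,11],[0,0,11],[0,0,11]],"twist":[0,0,0,0,0,0,0,0]}'
python3 - <<'E'
from h import *
s=ctrl.read_state(); print(s["tool_pos"],s["gripper_width"])
im=ctrl.get_image("wrist")[:,:,::-1]; cv2.imwrite("pics/s_wrist.png",im)
top=ctrl.get_image("top")[:,:,::-1]; cv2.imwrite("pics/s_top.png",top); crop(top,180,130,340,270,5,"pics/s3.png")
E
```

```text
t: 28.1
tool_pos: [0.6363, -0.0874, 0.1682]
ee_rot: [[-0.001, 1.0, 0.008], [1.0, 0.001, -0.001], [-0.001, 0.008, -1.0]]
wrist_force: [-0.9, -0.4, -1.1]
gripper_width: 0.0602
[ 0.63627663 -0.08742432  0.16822454] 0.060190472744535366
```

View pics/s_wrist.png

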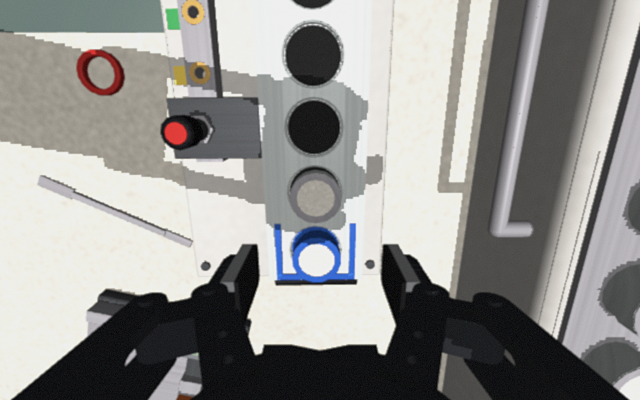

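View pics/s3.png

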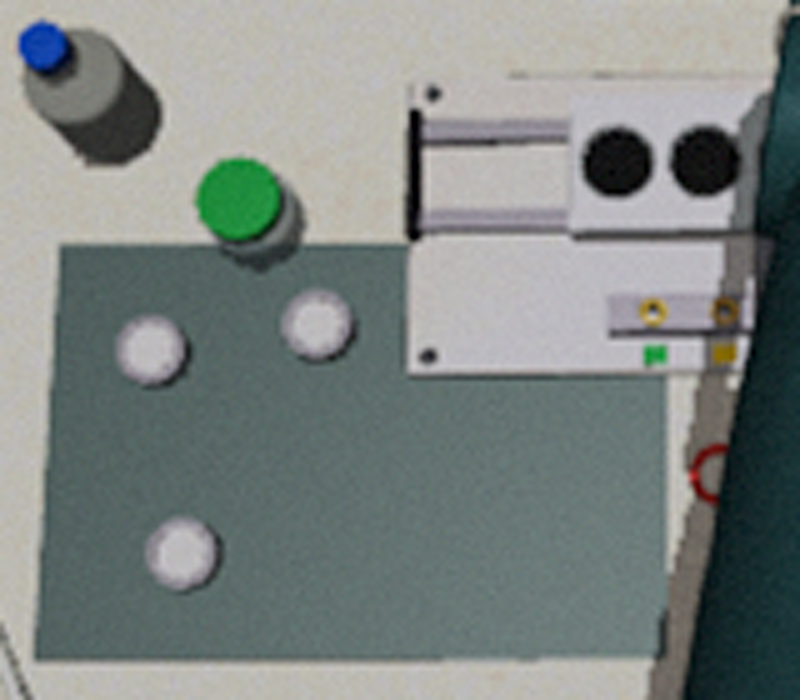

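```bash
python3 -c "
from h import *
c=ctrl.calibration('top'); print(pix2w(c,243.8,195,.024),pix2w(c,210.4,199.9,.024), pix2w(c,239.3,204.9,.024))"
python3 -m jog '{"jaw":[75,75,75,75,75,75,75,75,75,75,75,75],"delta_pos":[[-1,3,0],[-2,6,0],[-3,10,0],[-4,14,0],[-5,18,0],[-6,22,0],[-7,26,0],[-8,30,0],[-9,34,-1],[-10,35.6,-3],[-10.3,35.6,-4.5],[-10.3,35.6,-4.5]],"twist":[0,0,0,0,0,0,0,0,0,0,0,0]}'
python3 - <<'E'
from h import *
c=ctrl.calibration("wrist")
im=ctrl.get_image("wrist")[:,:,::-1]; cv2.imwrite("pics/t_wrist.png",im)
import pickle; pickle.dump(c,open("t.pkl","wb"))
s=ctrl.read_state(); print(s["tool_pos"],s["gripper_width"])
E
```

```text
[0.52701228 0.27119847 0.024     ] [0.51148122 0.37730852 0.024     ] [0.49499657 0.28435914 0.024     ]
t: 29.2
tool_pos: [0.5246, 0.2687, 0.1122]
ee_rot: [[-0.004, 1.0, -0.011], [1.0, 0.004, -0.005], [-0.005, -0.011, -1.0]]
wrist_force: [-0.6, -0.8, -0.4]
gripper_width: 0.0605
[0.52641488 0.26830889 0.11418674] 0.06040470377302238
```

View pics/t_wrist.png

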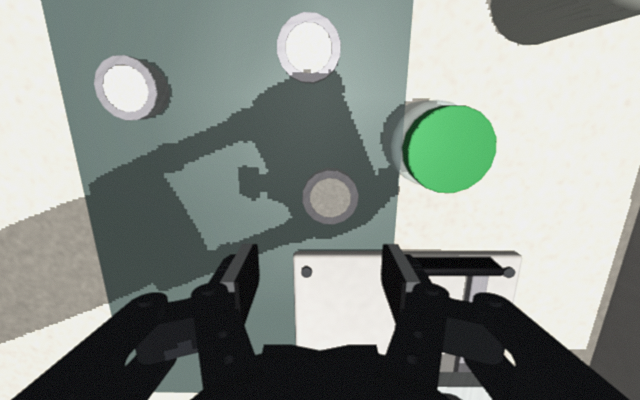

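Run:
```python
from h import *
import pickle
c=pickle.load(open("t.pkl","rb"))
print(pix2w(c,330,197,.024),pix2w(c,308,46,.024),pix2w(c,126,88,.024),"jar",pix2w(c,451,149,.07),ctrl.read_state()["tool_pos"])
```

```text
[0.53163265 0.27375536 0.024     ] [0.51527616 0.38070276 0.024     ] [0.38575478 0.35341296 0.024     ] jar [0.60200574 0.31726922 0.07      ] [0.52641488 0.26830889 0.11418674]
```

```bash
python3 -m jog '{"jaw":[75,75,75,75,75,75,255,255,255,255,255,255],"delta_pos":[[0.2,0.2,0],[0.4,0.5,-1],[0.4,0.5,-4],[0.4,0.5,-7.5],[0.4,0.5,-10.3],[0.4,0.5,-10.5],[0.4,0.5,-10.5],[0.4,0.5,-10.5],[0.4,0.5,-10.5],[0.4,0.5,-10.5],[0.4,0.5,-10.5],[0.4,0.5,-10.5]],"twist":[-0.12,-0.24,-0.35,-0.35,-0.35,-0.35,-0.35,-0.35,-0.35,-0.35,-0.35,-0.35]}' 50
python3 -m jog '{"jaw":[255,255,255,255,255,255],"delta_pos":[[0,0,1],[0,0,4],[0,0,8],[0,0,12],[0,0,13],[0,0,13]],"twist":[0,0,0,0,0,0]}'
```

```text
t: 30.25
tool_pos: [0.5351, 0.2745, 0.0151]
ee_rot: [[0.342, 0.94, 0.002], [0.94, -0.342, 0.001], [0.002, 0.002, -1.0]]
wrist_force: [-1.0, 0.2, -2.3]
gripper_width: 0.0413
t: 30.75
tool_pos: [0.5378, 0.2759, 0.1502]
ee_rot: [[0.342, 0.94, 0.01], [0.94, -0.342, 0.005], [0.008, 0.008, -1.0]]
wrist_force: [0.4, 1.2, -2.1]
gripper_width: 0.0416
```

```bash
python3 -m jog '{"jaw":[255,255,255,255,255,255,255,255,255,255,255,255],"delta_pos":[[1,-2,1],[2,-5,1],[3,-9,1],[4,-13,1],[5,-17,1],[6,-21,1],[7,-25,1],[8,-28,1],[9,-30.5,0],[9.6,-30.5,-3],[9.7,-30.5,-5],[9.7,-30.5,-5]],"twist":[0.1,0.2,0.3,0.35,0.35,0.35,0.35,0.35,0.35,0.35,0.35,0.35]}'
python3 -m jog '{"jaw":[255,255],"delta_pos":[[0,0,-1.5],[0,0,-1.5]],"twist":[0,0]}'
python3 - <<'E'
from h import *
s=ctrl.read_state(); print(s["tool_pos"],s["gripper_width"])
c=ctrl.calibration("wrist")
im=ctrl.get_image("wrist")[:,:,::-1]; crop(im,200,80,440,330,3,"pics/u2.png")
import pickle; pickle.dump(c,open("u.pkl","wb"))
print((w2pix(c,[.6325,-.031,.04])-[200,80])*3,(w2pix(c,[.6325,.025,.04])-[200,80])*3)
E
```

```text
t: 31.75
tool_pos: [0.6257, -0.0313, 0.0861]
ee_rot: [[0.001, 1.0, -0.013], [1.0, -0.0, 0.001], [0.001, -0.013, -1.0]]
wrist_force: [-1.2, 0.6, -2.0]
gripper_width: 0.0413
t: 31.92
tool_pos: [0.6281, -0.0304, 0.0751]
ee_rot: [[-0.001, 1.0, -0.007], [1.0, 0.001, 0.001], [0.001, -0.007, -1.0]]
wrist_force: [-1.1, -0.4, -1.5]
gripper_width: 0.0416
[ 0.62810115 -0.03041982  0.07514187] 0.04158460839032083
[381.66439957 449.52521897] [383.84219836 174.65716459]
```

View pics/u2.png

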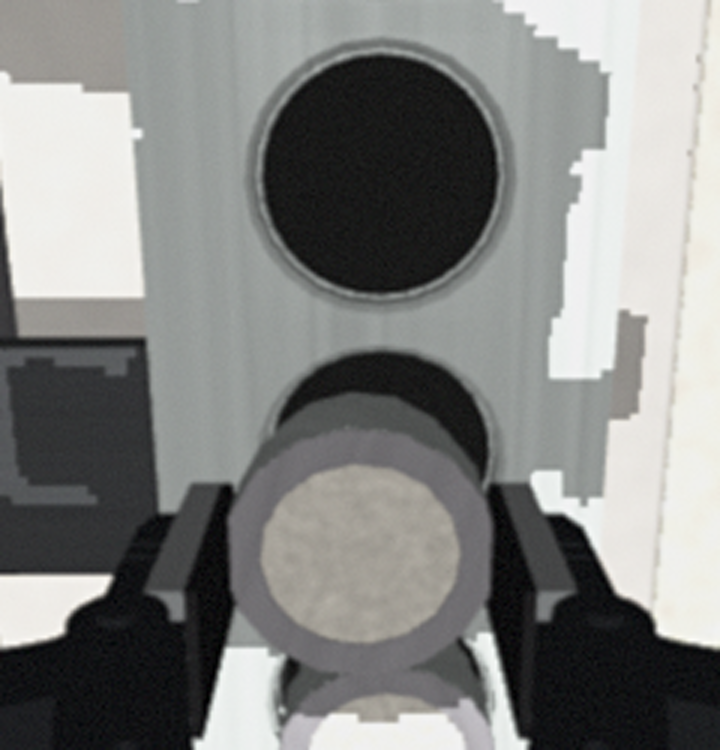

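```bash
python3 -m jog '{"jaw":[255,255,255,255],"delta_pos":[[0.2,0,-0.4],[0.2,0,-0.6],[0.2,0,-0.6],[0.2,0,-0.6]],"twist":[0,0,0,0]}'
```

```text
t: 32.3
tool_pos: [0.6336, -0.0307, 0.0735]
ee_rot: [[-0.001, 1.0, 0.001], [1.0, 0.001, -0.0], [-0.0, 0.001, -1.0]]
wrist_force: [-0.7, -0.2, -0.8]
gripper_width: 0.0416
```

```bash
python3 -m jog '{"jaw":[255,255,255,255,255,255],"delta_pos":[[-0.15,0,-0.4],[-0.15,0,-0.8],[-0.15,0,-1.2],[-0.15,0,-1.6],[-0.15,0,-1.8],[-0.15,0,-1.8]],"twist":[0,0,0,0,0,0]}'
python3 -m jog '{"jaw":[255,255,255],"delta_pos":[[0,0,-0.1],[0,0,-0.2],[0,0,-0.2]],"twist":[0,0,0]}'
```

```text
t: 32.8
tool_pos: [0.6314, -0.0309, 0.0542]
ee_rot: [[-0.001, 1.0, -0.001], [1.0, 0.001, 0.0], [0.0, -0.001, -1.0]]
wrist_force: [-0.1, 0.6, -1.3]
gripper_width: 0.0414
t: 33.05
tool_pos: [0.6319, -0.0309, 0.0539]
ee_rot: [[-0.001, 1.0, 0.0], [1.0, 0.001, -0.0], [-0.0, 0.0, -1.0]]
wrist_force: [-3.4, 0.5, 5.5]
gripper_width: 0.0413
```

```bash
python3 -m jog '{"jaw":[75,75,75,75,75,75,75],"delta_pos":[[0,0,0.1],[0,0,0.1],[0,0,0.1],[0,0,3],[0,0,7],[0,0,11],[0,0,11]],"twist":[0,0,0,0,0,0,0]}'
python3 - <<'E'
from h import *
im=ctrl.get_image("wrist")[:,:,::-1]; cv2.imwrite("pics/v_wrist.png",im)
E
python3 -m jog '{"jaw":[75,75,75,75,75,75,75,75,75,75,75,75],"delta_pos":[[-1,4,0],[-2,8,0],[-3,12,0],[-4,16,0],[-5,20,0],[-6,24,0],[-7,28,0],[-8,32,0],[-9,36,-1],[-10.5,40,-2],[-11.7,41.1,-4.5],[-11.7,41.1,-4.5]],"twist":[0,0,0,0,0,0,0,0,0,0,0,0]}'
python3 - <<'E'
from h import *
c=ctrl.calibration("wrist")
im=ctrl.get_image("wrist")[:,:,::-1]; cv2.imwrite("pics/w_wrist.png",im)
import pickle; pickle.dump(c,open("w.pkl","wb"))
s=ctrl.read_state(); print(s["tool_pos"],s["gripper_width"],w2pix(c,[.515,.3805,.024]))
E
```

```text
t: 33.63
tool_pos: [0.6378, -0.0314, 0.1727]
ee_rot: [[-0.001, 1.0, 0.016], [1.0, 0.001, -0.001], [-0.001, 0.016, -1.0]]
wrist_force: [2.5, 0.7, 1.1]
gripper_width: 0.0603
t: 34.68
tool_pos: [0.5087, 0.3817, 0.1113]
ee_rot: [[-0.006, 1.0, -0.009], [1.0, 0.005, -0.004], [-0.004, -0.009, -1.0]]
wrist_force: [-1.2, -2.0, -1.8]
gripper_width: 0.0605
[0.51040189 0.3801395  0.11284725] 0.06009951405241121 [328.75748338 205.12486845]
```

View pics/v_wrist.png

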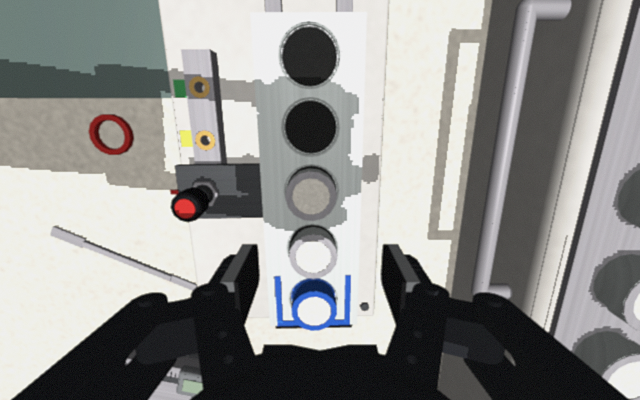

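View pics/w_wrist.png

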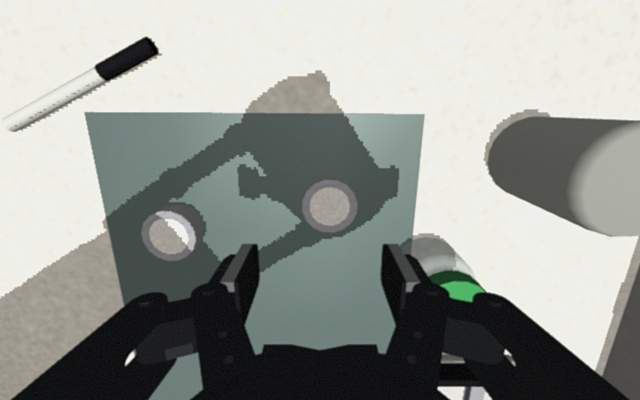

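```bash
python3 -m jog '{"jaw":[75,75,75,75,75,75,255,255,255,255,255,255],"delta_pos":[[0.2,0,-2],[0.3,0,-5],[0.3,0,-8],[0.3,0,-10],[0.3,0,-10.3],[0.3,0,-10.3],[0.3,0,-10.3],[0.3,0,-10.3],[0.3,0,-10.3],[0.3,0,-10.3],[0.3,0,-10.3],[0.3,0,-10.3]],"twist":[0,0,0,0,0,0,0,0,0,0,0,0]}' 50
python3 -m jog '{"jaw":[255,255,255,255,255,255],"delta_pos":[[0,0,1],[0,0,4],[0,0,8],[0,0,12],[0,0,13],[0,0,13]],"twist":[0,0,0,0,0,0]}'
```

```text
t: 35.73
tool_pos: [0.5195, 0.381, 0.0171]
ee_rot: [[-0.001, 1.0, 0.004], [1.0, 0.001, 0.002], [0.002, 0.004, -1.0]]
wrist_force: [1.6, -1.7, 6.3]
gripper_width: 0.0412
t: 36.23
tool_pos: [0.5205, 0.3823, 0.1509]
ee_rot: [[-0.001, 1.0, 0.008], [1.0, 0.001, 0.006], [0.006, 0.008, -1.0]]
wrist_force: [1.0, 0.9, -1.0]
gripper_width: 0.041
```

```bash
python3 -m jog '{"jaw":[255,255,255,255,255,255,255,255,255,255,255,255],"delta_pos":[[1,-3,1],[2,-6,1],[3,-10,1],[4,-14,1],[5,-18,1],[6,-22,1],[7,-26,1],[8,-30,1],[10,-33,0],[11.2,-35.6,-2],[11.4,-35.6,-5],[11.4,-35.6,-5]],"twist":[0,0,0,0,0,0,0,0,0,0,0,0]}'
python3 -m jog '{"jaw":[255,255,255],"delta_pos":[[0,0,-2],[0,0,-2.3],[0,0,-2.3]],"twist":[0,0,0]}'
python3 - <<'E'
from h import *
s=ctrl.read_state(); print(s["tool_pos"],s["gripper_width"])
c=ctrl.calibration("wrist")
im=ctrl.get_image("wrist")[:,:,::-1]; crop(im,200,80,440,330,3,"pics/x2.png")
print((w2pix(c,[.632,.025,.04])-[200,80])*3,(w2pix(c,[.632,.081,.04])-[200,80])*3)
E
```

```text
t: 37.23
tool_pos: [0.6262, 0.0221, 0.0863]
ee_rot: [[0.002, 1.0, -0.014], [1.0, -0.002, 0.0], [0.0, -0.014, -1.0]]
wrist_force: [-1.6, 0.7, -2.3]
gripper_width: 0.0411
t: 37.48
tool_pos: [0.6288, 0.0248, 0.0692]
ee_rot: [[-0.002, 1.0, -0.006], [1.0, 0.002, 0.0], [0.0, -0.006, -1.0]]
wrist_force: [0.7, 0.5, -1.1]
gripper_width: 0.0411
[0.62882655 0.02475829 0.06915248] 0.04106561052537776
[376.30244886 456.98643697] [378.18743334 173.05096846]
```

View pics/x2.png

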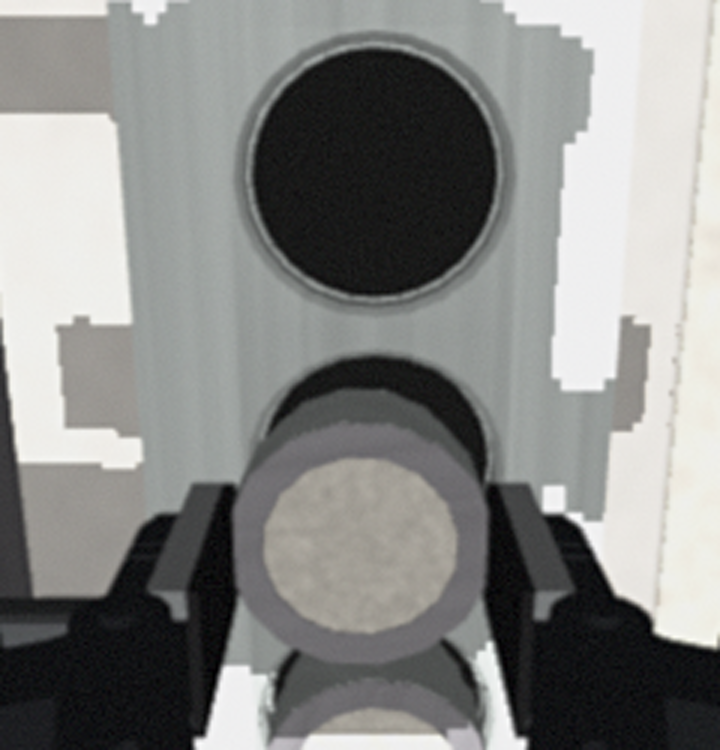

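```bash
python3 -m jog '{"jaw":[255,255,255],"delta_pos":[[0.1,0,0],[0.1,0,0],[0.1,0,0]],"twist":[0,0,0]}'
```

```text
t: 37.78
tool_pos: [0.6337, 0.0245, 0.0732]
ee_rot: [[-0.002, 1.0, 0.002], [1.0, 0.002, 0.0], [0.0, 0.002, -1.0]]
wrist_force: [-0.5, 0.1, -1.2]
gripper_width: 0.0412
```

```bash
python3 -m jog '{"jaw":[255,255,255,255,255,255],"delta_pos":[[-0.2,0.05,-0.4],[-0.2,0.05,-0.8],[-0.2,0.05,-1.2],[-0.2,0.05,-1.5],[-0.2,0.05,-1.6],[-0.2,0.05,-1.6]],"twist":[0,0,0,0,0,0]}'
python3 -m jog '{"jaw":[255,255,255],"delta_pos":[[0,0,-0.1],[0,0,-0.2],[0,0,-0.2]],"twist":[0,0,0]}'
```

```text
t: 38.28
tool_pos: [0.6303, 0.0246, 0.057]
ee_rot: [[-0.001, 1.0, -0.001], [1.0, 0.001, 0.0], [0.0, -0.001, -1.0]]
wrist_force: [-4.8, 0.7, 9.4]
gripper_width: 0.0408
t: 38.53
tool_pos: [0.6304, 0.0246, 0.0569]
ee_rot: [[-0.001, 1.0, -0.001], [1.0, 0.001, 0.0], [0.0, -0.001, -1.0]]
wrist_force: [-9.9, 1.1, 19.6]
gripper_width: 0.0412
```

```bash
python3 -m jog '{"jaw":[75,75,75,75,75,75,75],"delta_pos":[[0,0,0.2],[0,0,0.2],[0,0,0.2],[0,0,3],[0,0,7],[0,0,11],[0,0,11]],"twist":[0,0,0,0,0,0,0]}'
python3 - <<'E'
from h import *
im=ctrl.get_image("wrist")[:,:,::-1]; cv2.imwrite("pics/y_wrist.png",im)
E
python3 -m jog '{"jaw":[75,75,75,75,75,75,75,75,75,75,75,75],"delta_pos":[[-2.5,3,0],[-5,6,0],[-7.5,9,0],[-10,12,0],[-12.5,15,0],[-15,18,0],[-17.5,21,0],[-20,24,0],[-22,27,-1],[-24,30,-3],[-24.6,32.9,-6],[-24.6,32.9,-6]],"twist":[0,0,0,0,0,0,0,0,0,0,0,0]}'
python3 - <<'E'
from h import *
c=ctrl.calibration("wrist")
im=ctrl.get_image("wrist")[:,:,::-1]; cv2.imwrite("pics/z_wrist.png",im)
s=ctrl.read_state(); print(s["tool_pos"],s["gripper_width"],w2pix(c,[.386,.3535,.024]))
E
```

```text
t: 39.12
tool_pos: [0.6365, 0.0246, 0.1729]
ee_rot: [[-0.001, 1.0, 0.015], [1.0, 0.001, -0.0], [-0.0, 0.015, -1.0]]
wrist_force: [2.3, 0.3, 2.8]
gripper_width: 0.0604
t: 40.17
tool_pos: [0.3793, 0.3546, 0.097]
ee_rot: [[-0.005, 1.0, -0.008], [1.0, 0.005, -0.005], [-0.005, -0.008, -1.0]]
wrist_force: [-0.2, -0.1, -1.8]
gripper_width: 0.0604
[0.38062864 0.35320959 0.09869399] 0.06027986889059698 [329.6780569  210.81779451]
```

View pics/y_wrist.png

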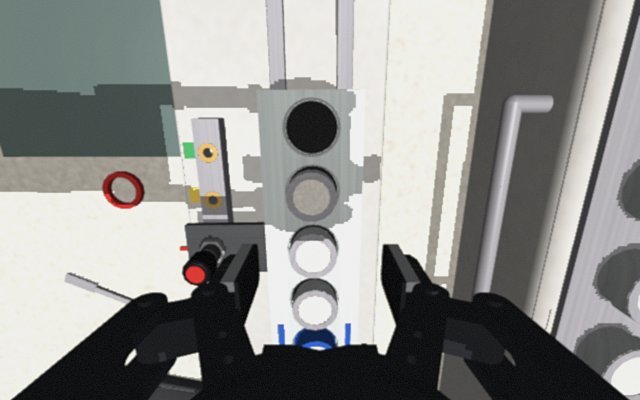

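View pics/z_wrist.png

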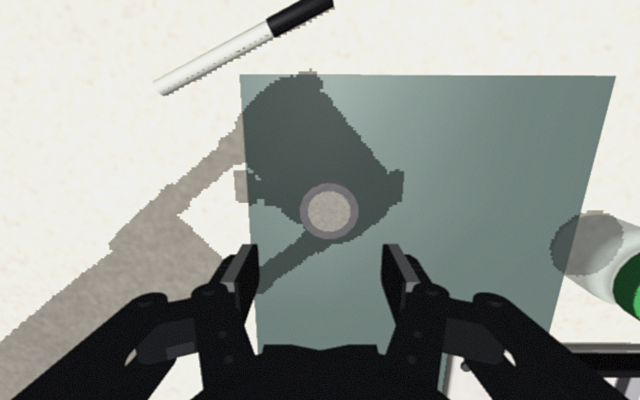

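Cup A is at (329,211), as predicted.

```bash
python3 -m jog '{"jaw":[75,75,75,75,75,75,255,255,255,255,255,255],"delta_pos":[[0.2,0,-2],[0.4,0,-5],[0.4,0,-8],[0.4,0,-9],[0.4,0,-9],[0.4,0,-9],[0.4,0,-9],[0.4,0,-9],[0.4,0,-9],[0.4,0,-9],[0.4,0,-9],[0.4,0,-9]],"twist":[0,0,0,0,0,0,0,0,0,0,0,0]}' 50
python3 -m jog '{"jaw":[255,255,255,255,255,255],"delta_pos":[[0,0,1],[0,0,4],[0,0,8],[0,0,12],[0,0,13],[0,0,13]],"twist":[0,0,0,0,0,0]}'
```

```text
t: 41.22
tool_pos: [0.3905, 0.3548, 0.0162]
ee_rot: [[-0.001, 1.0, 0.003], [1.0, 0.001, 0.002], [0.002, 0.003, -1.0]]
wrist_force: [-0.7, -1.1, 6.9]
gripper_width: 0.0412
t: 41.72
tool_pos: [0.3916, 0.3561, 0.1495]
ee_rot: [[-0.001, 1.0, 0.008], [1.0, 0.001, 0.007], [0.007, 0.008, -1.0]]
wrist_force: [-0.0, 0.3, -1.2]
gripper_width: 0.0411
```

```bash
python3 -m jog '{"jaw":[255,255,255,255,255,255,255,255,255,255,255,255],"delta_pos":[[2,-2,1],[4.5,-5,1],[7,-8,1],[10,-11,1],[12.5,-14,1],[15,-17,1],[17.5,-20,1],[20,-23,1],[22,-26,0],[24.1,-27.4,-2],[24.1,-27.4,-4.5],[24.1,-27.4,-4.5]],"twist":[0,0,0,0,0,0,0,0,0,0,0,0]}'
python3 -m jog '{"jaw":[255,255,255,255],"delta_pos":[[0,0,-2],[0,0,-2.5],[0,0,-2.5],[0,0,-2.5]],"twist":[0,0,0,0]}'
python3 - <<'E'
from h import *
s=ctrl.read_state(); print(s["tool_pos"],s["gripper_width"])
c=ctrl.calibration("wrist")
im=ctrl.get_image("wrist")[:,:,::-1]; crop(im,200,80,440,330,3,"pics/za.png")
print((w2pix(c,[.6315,.081,.04])-[200,80])*3)
E
```

```text
t: 42.72
tool_pos: [0.625, 0.0776, 0.0909]
ee_rot: [[0.002, 1.0, -0.013], [1.0, -0.002, -0.001], [-0.001, -0.013, -1.0]]
wrist_force: [-2.3, 0.4, -2.8]
gripper_width: 0.0409
t: 43.05
tool_pos: [0.6286, 0.0802, 0.0734]
ee_rot: [[-0.002, 1.0, -0.002], [1.0, 0.002, -0.0], [-0.0, -0.002, -1.0]]
wrist_force: [-0.4, 0.9, -1.6]
gripper_width: 0.0415
[0.62858045 0.08021954 0.07339978] 0.04148946413043847
[374.10944443 446.42060169]
```

View pics/za.png

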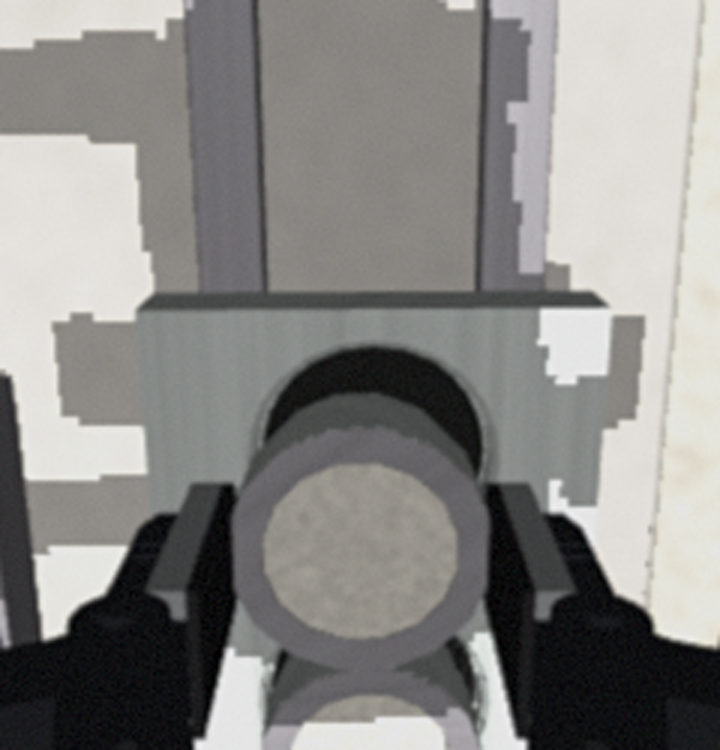

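```bash
python3 -m jog '{"jaw":[255,255,255,255],"delta_pos":[[0.1,0.05,-0.3],[0.2,0.05,-0.6],[0.2,0.05,-0.8],[0.2,0.05,-0.8]],"twist":[0,0,0,0]}'
```

```text
t: 43.43
tool_pos: [0.6316, 0.0802, 0.0656]
ee_rot: [[-0.001, 1.0, -0.0], [1.0, 0.001, -0.0], [-0.0, -0.0, -1.0]]
wrist_force: [-0.7, 0.6, -1.0]
gripper_width: 0.041
```

```bash
python3 -m jog '{"jaw":[255,255,255,255,255],"delta_pos":[[0,0.05,-0.4],[0,0.05,-0.7],[0,0.05,-0.9],[0,0.05,-1],[0,0.05,-1]],"twist":[0,0,0,0,0]}'
python3 -m jog '{"jaw":[255,255,255],"delta_pos":[[0,0,-0.1],[0,0,-0.1],[0,0,-0.1]],"twist":[0,0,0]}'
```

```text
t: 43.85
tool_pos: [0.6316, 0.0806, 0.0563]
ee_rot: [[-0.001, 1.0, -0.001], [1.0, 0.001, -0.0], [-0.0, -0.001, -1.0]]
wrist_force: [-3.4, -0.3, 2.5]
gripper_width: 0.041
t: 44.1
tool_pos: [0.6316, 0.0806, 0.0562]
ee_rot: [[-0.001, 1.0, -0.0], [1.0, 0.001, -0.0], [-0.0, -0.0, -1.0]]
wrist_force: [-5.0, -0.2, 8.3]
gripper_width: 0.0412
```

```bash
python3 -m jog '{"jaw":[75,75,75,75,75,75,75],"delta_pos":[[0,0,0.1],[0,0,0.1],[0,0,0.1],[0,0,3],[0,0,7],[0,0,11],[0,0,11]],"twist":[0,0,0,0,0,0,0]}'
python3 -m jog '{"jaw":[75,75,75,75,75,75,75,75,75,75,75,75],"delta_pos":[[0,0,1],[0,-1,2],[-1,-2,2],[-2,-4,2],[-4,-6,2],[-6,-8,2],[-8,-9,2],[-9.6,-11,2],[-9.6,-11,2],[-9.6,-11,2],[-9.6,-11,2],[-9.6,-11,2]],"twist":[-0.12,-0.24,-0.36,-0.48,-0.6,-0.72,-0.84,-0.96,-1.08,-1.2,-1.32,-1.44]}'
python3 -m jog '{"jaw":[75,75,75],"delta_pos":[[0,0,0],[0,0,0],[0,0,0]],"twist":[-0.12,-0.13,-0.13]}'
python3 - <<'E'
from h import *
s=ctrl.read_state(); print(s["tool_pos"],s["gripper_width"],s["ee_rot"][:,1],s["joint_positions"])
c=ctrl.calibration("wrist")
im=ctrl.get_image("wrist")[:,:,::-1]; cv2.imwrite("pics/zb.png",im)
import pickle; pickle.dump(c,open("zb.pkl","wb"))
E
```

```text
t: 44.68
tool_pos: [0.6377, 0.0812, 0.1745]
ee_rot: [[-0.001, 1.0, 0.015], [1.0, 0.001, 0.001], [0.001, 0.015, -1.0]]
wrist_force: [2.2, 0.1, 0.5]
gripper_width: 0.0601
t: 45.68
tool_pos: [0.5357, -0.0297, 0.1845]
ee_rot: [[0.992, 0.125, 0.0], [0.125, -0.992, 0.0], [0.0, 0.0, -1.0]]
wrist_force: [-1.0, 0.7, 0.4]
gripper_width: 0.0601
t: 45.93
tool_pos: [0.5357, -0.0294, 0.1844]
ee_rot: [[1.0, 0.004, -0.0], [0.004, -1.0, 0.0], [-0.0, -0.0, -1.0]]
wrist_force: [0.6, 0.1, -0.7]
gripper_width: 0.0604
[ 0.53574681 -0.02939991  0.18443934] 0.060397629921339395 [ 4.40809149e-03 -9.99990284e-01 -1.74336067e-05] [-1.01255517e-01  3.74692658e-02  1.95167978e+00  1.68382856e-05
  1.15246383e+00  1.46512586e+00]
```

View pics/zb.png

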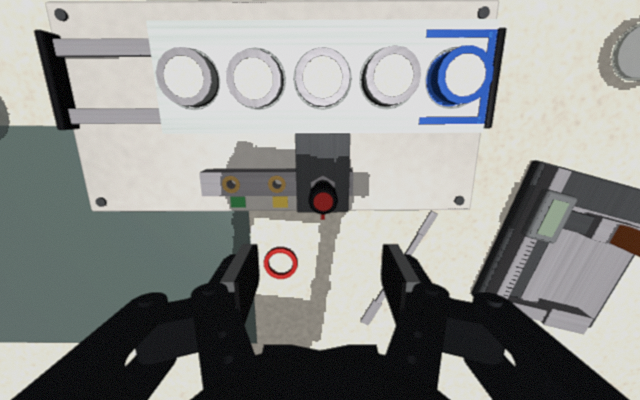

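Run:
```python
from h import *
import pickle
def P(n):
    R,t,K=PM(pickle.load(open(n,"rb"))); return K@np.c_[R,t]
obs=[("r.pkl",(130,149)),("zb.pkl",(323,202)),("p.pkl",(173,47))]
import itertools
for a,b in itertools.combinations(obs,2):
    X=cv2.triangulatePoints(P(a[0]),P(b[0]),np.array(a[1],float).reshape(2,1),np.array(b[1],float).reshape(2,1)); print(a[0],b[0],(X[:3]/X[3]).ravel())
X=cv2.triangulatePoints(P("zb.pkl"),(lambda c:PM(c)[2]@np.c_[PM(c)[0],PM(c)[1]])(ctrl.calibration("top")),np.array([[323.],[202]]),np.array([[339.3],[188]])); print((X[:3]/X[3]).ravel())
```

```text
r.pkl zb.pkl [ 0.53608371 -0.03237977  0.09161661]
r.pkl p.pkl [ 0.53817933 -0.03207266  0.09489755]
zb.pkl p.pkl [ 0.53689733 -0.03200598  0.09288433]
[ 0.53471089 -0.03152826  0.08703763]
```

```bash
python3 -m jog '{"jaw":[110,110,110,110,110,110,255,255,255,255,255,255],"delta_pos":[[0.1,-0.2,-3],[0.1,-0.2,-6],[0.1,-0.2,-9],[0.1,-0.2,-11.5],[0.1,-0.2,-12.3],[0.1,-0.2,-12.3],[0.1,-0.2,-12.3],[0.1,-0.2,-12.3],[0.1,-0.2,-12.3],[0.1,-0.2,-12.3],[0.1,-0.2,-12.3],[0.1,-0.2,-12.3]],"twist":[0,0,0,0,0,0,0,0,0,0,0,0]}' 80
python3 - <<'E'
from h import *
s=ctrl.read_state(); print(s["tool_pos"],s["gripper_width"],s["wrist_force"])
im=ctrl.get_image("wrist")[:,:,::-1]; cv2.imwrite("pics/zc.png",im)
E
```

```text
t: 46.98
tool_pos: [0.5386, -0.0316, 0.0639]
ee_rot: [[1.0, 0.002, 0.004], [0.002, -1.0, -0.001], [0.004, 0.001, -1.0]]
wrist_force: [-1.0, -1.0, 6.6]
gripper_width: 0.0221
[ 0.53855449 -0.03163669  0.06394317] 0.022117973112829974 [-1.01339616 -0.95498062  6.57282974]
```

View pics/zc.png

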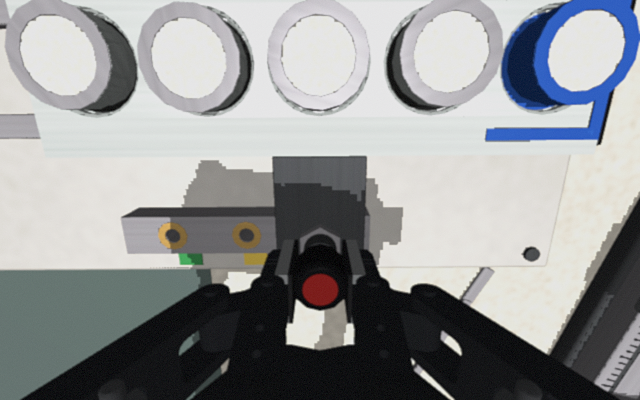

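The knob is gripped (width 22 mm). Next I lift it about 14 mm.

```bash
python3 -m jog '{"jaw":[255,255,255,255,255,255],"delta_pos":[[0,0,0.4],[0,0,0.8],[0,0,1.2],[0,0,1.5],[0,0,1.5],[0,0,1.5]],"twist":[0,0,0,0,0,0]}'
```

```text
t: 47.53
tool_pos: [0.5383, -0.0316, 0.0766]
ee_rot: [[1.0, 0.002, 0.004], [0.002, -1.0, -0.0], [0.004, 0.0, -1.0]]
wrist_force: [7.6, -1.3, -9.1]
gripper_width: 0.022
```

```bash
python3 -m jog '{"jaw":[255,255,255,255,255,255,255,255,255,255,255,255],"delta_pos":[[0,0.2,0.1],[0,0.6,0.1],[0,1.2,0.1],[0,1.9,0.1],[0,2.7,0.1],[0,3.5,0.1],[0,4.3,0.1],[0,5.1,0.1],[0,5.9,0.1],[0,6.6,0.1],[-0.1,7.2,0.1],[-0.1,7.2,0.1]],"twist":[0,0,0,0,0,0,0,0,0,0,0,0]}'
python3 - <<'E'
from h import *
s=ctrl.read_state(); print(s["tool_pos"],s["gripper_width"],s["wrist_force"])
im=ctrl.get_image("wrist")[:,:,::-1]; cv2.imwrite("pics/zd.png",im)
E
```

```text
t: 48.53
tool_pos: [0.5376, 0.0419, 0.0775]
ee_rot: [[1.0, 0.002, 0.005], [0.002, -1.0, 0.001], [0.005, -0.001, -1.0]]
wrist_force: [8.8, 1.7, -10.8]
gripper_width: 0.0215
[0.53764807 0.0418713  0.07746679] 0.02153394570868177 [  8.81920207   1.73557179 -10.8294438 ]
```

View pics/zd.png

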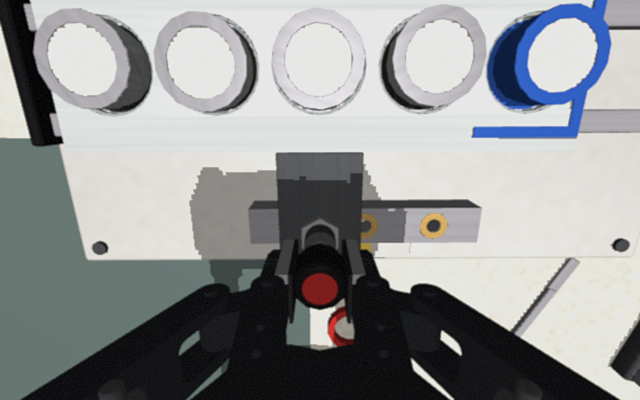

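```bash
python3 -m jog '{"jaw":[255,255,255,255,255,255],"delta_pos":[[0,0.4,0],[0,0.8,0],[0,1.2,0],[0,1.5,0],[0,1.65,0],[0,1.65,0]],"twist":[0,0,0,0,0,0]}'
```

```text
t: 49.08
tool_pos: [0.5375, 0.0573, 0.0774]
ee_rot: [[1.0, 0.002, 0.004], [0.002, -1.0, 0.0], [0.004, -0.0, -1.0]]
wrist_force: [7.7, -0.3, -10.3]
gripper_width: 0.0218
```

```bash
python3 -m jog '{"jaw":[255,255,255,255,255,255,255],"delta_pos":[[0,0.1,0],[0,0.1,-0.4],[0,0.1,-0.8],[0,0.1,-1.2],[0,0.1,-1.5],[0,0.1,-1.5],[0,0.1,-1.5]],"twist":[0,0,0,0,0,0,0]}'
```

```text
t: 49.67
tool_pos: [0.5377, 0.058, 0.064]
ee_rot: [[1.0, 0.002, 0.004], [0.002, -1.0, -0.0], [0.004, 0.0, -1.0]]
wrist_force: [3.9, -0.9, 0.9]
gripper_width: 0.0218
```

```bash
python3 -m jog '{"jaw":[110,110,110,110,110,110,110,110,110,110],"delta_pos":[[0,0,-0.05],[0,0,-0.05],[0,0,-0.05],[0,0,-0.05],[0,0,3],[0,0,6],[0,0,10],[-2,0,13],[-4,0,14],[-4,0,14]],"twist":[0,0,0,0,0,0,0,0,0,0]}'
python3 - <<'E'
from h import *
c=ctrl.calibration("wrist")
s=ctrl.read_state(); print(s["tool_pos"],s["gripper_width"],s["wrist_force"])
im=ctrl.get_image("wrist")[:,:,::-1]; cv2.imwrite("pics/ze.png",im)
print("pred dot home",w2pix(c,[.5365,.058,.092]),"unseated",w2pix(c,[.5365,.058,.1]))
top=ctrl.get_image("top")[:,:,::-1]; cv2.imwrite("pics/ze_top.png",top)
side=ctrl.get_image("side")[:,:,::-1]; crop(side,220,100,420,260,4,"pics/ze_side.png")
E
```

```text
t: 50.5
tool_pos: [0.4952, 0.0584, 0.2064]
ee_rot: [[1.0, 0.002, 0.004], [0.002, -1.0, 0.001], [0.004, -0.001, -1.0]]
wrist_force: [0.3, 0.3, -0.8]
gripper_width: 0.0486
[0.49522432 0.05839363 0.20640943] 0.04863334818372034 [ 0.33506595  0.28909575 -0.84382934]
pred dot home [320.0580184  147.71175063] unseated [320.05853353 148.87421893]
```

View pics/ze.png

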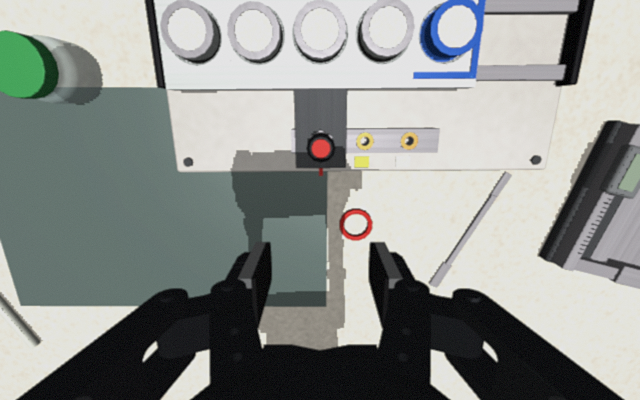

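View pics/ze_top.png

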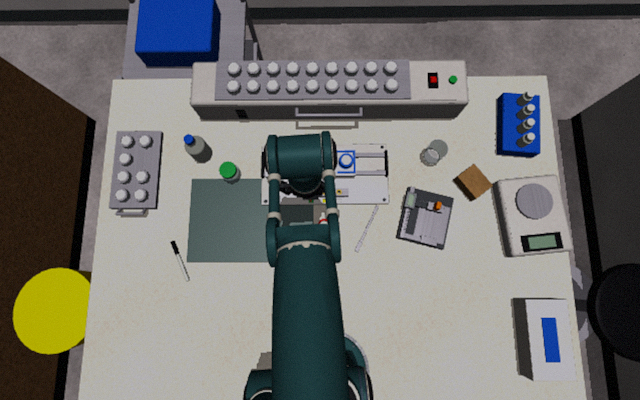

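View pics/ze_side.png

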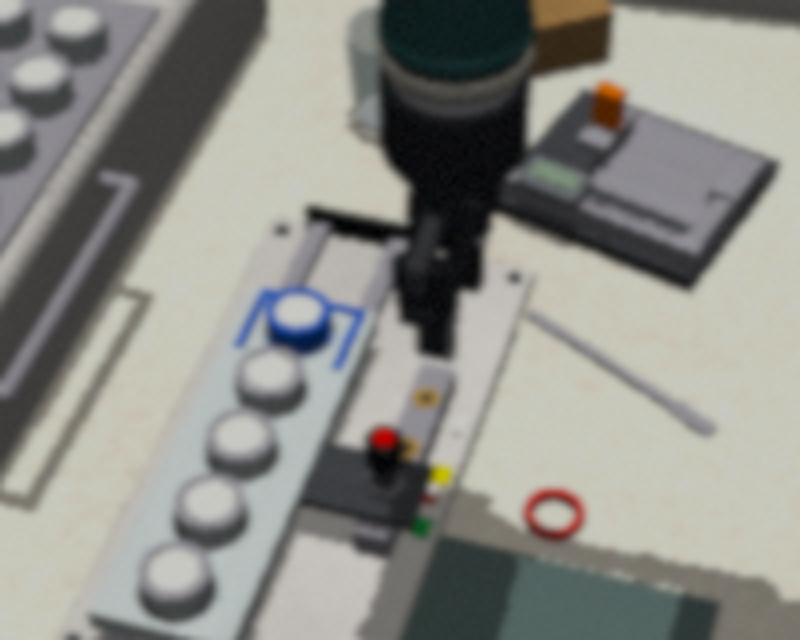

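Run:
```python
from h import *
c=ctrl.calibration("side")
for z in (.092,.100): print(w2pix(c,[.5365,.0585,z]))
a=cv2.imread("pics/a_side.png"); crop(a,290,160,370,230,8,"pics/zf.png"); print(w2pix(c,[.5365,-.0315,.092]))
b=cv2.imread("pics/ze_side.png")
m=(b[:,:,2]>150)&(b[:,:,1]<60); m[:400]=0;m[460:]=0; v,u=np.nonzero(m); print(220+u.mean()/4,100+v.mean()/4)
m=(a[:,:,2]>130)&(a[:,:,1]<60); m[:170]=0; m[200:]=0; v,u=np.nonzero(m);print(u.mean(),v.mean())
```

```text
[315.02613697 208.64020801]
[314.97828722 206.47285223]
[325.92636972 183.07579182]
315.7875 209.04250000000002
326.0 183.28571428571428
```

```bash
python3 -c "
from bench import ctrl
print(ctrl.close_job(), ctrl.read_state()['t'])"
```

```text
the job is handed in; nothing more can be done
the job is handed in; nothing more can be done
```

The job is done and handed in; the arm finished at about 50.5 s of the 210 s allowed.

- **Gauge:** The jaw stood partly closed at the start, so I opened it fully first. I then stood the blue check cup on the bed and closed the jaw until the wrist read about 10 N, roughly 6 N of it on the cup after jaw friction. The cup was held for more than 0.8 s at about 41 mm jaw travel. I then slid the jaw back to its open stop and left it there.
- **Cups:** The check cup is in the blue nest and all four silver cups are in the plain nests. Each was felt on its nest floor at the expected height within about 1 mm, before the carriage was unlocked. One silver cup had been knocked aside partway through, so I measured it again and picked it up from its new place.
- **Carriage:** I lifted the knob about 13 mm, moved the carriage about 90 mm past the yellow hole, and lowered the plunger at green. The knob came down to the same height as at loading (gripper z 0.064 m). The final side picture puts it within half a pixel of the fully-home position; resting on the bar would show about 2 pixels higher.

The last pictures show all five cups seated, the carriage at the green mark and the jaw wide open. The other items in view look unmoved and the gripper is clear. No check failed or disagreed. Only the force on the cup is indirect, worked out from the wrist reading.

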